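# Check the depth of a heating-block well and hang up the gauge, face out

## Robot

A 6-joint arm with a two-finger parallel gripper is mounted at the origin on the work surface. World frame = base frame: x ahead of the robot, y to its left, z up, the work surface at z = 0. Lengths are in mm, angles in rad, forces in N, time in s.
With the tool pointing down it reaches from about 350 to 875 mm from the base axis. Payload 4.2 kg.
Tool frame: the origin (TCP) lies at the very end of the fingers, on their centre line; the grasp point (between the pads) lies arm.grip_depth behind it (arm.grip_depth is the distance from the TCP to the grasp point, in mm); z points along the fingers, y is the direction in which the jaws open and shut (so a half turn about z gives the same grasp; the last joint's range is limited). The gripper opens to 85 mm and grips with 20 to 120 N. Pads are 22 mm wide; open, the fingers measure 114 mm over their backs; the gripper's body (76 mm by 85 mm) begins 54 mm behind the grasp point. The pads swing forward as they close: fully open they stand 13 mm farther back than shut.
Start: joints at [1.563, 0.385, 0.008, 0, -1.194, -0.259], TCP at [164.747, 602.874, 205.612] pointing down, gripper open.
Joint ranges: [-3.14, 3.14], [-1.21, 2.06], [-1.07, 1.41], [-3.16, 2.05], [-2.99, -0.16], [-3.1, 3.1]. Speed limits (rad/s): [2.79, 2.79, 3.14, 3.14, 3.14, 3.14].

## Interface

Orientations are given as a unit quaternion [x, y, z, w].
In Python, from bench import arm, optics, workorder gives the robot as it stands. The module is installed in compiled form; this text tells all that it offers.
- The arm moves only by the tool play_rows, never from a script. Its arguments are lists of equal length, an entry for each row: "travel": the shift along the tool's x, y, z in m, a list of three; "rotation": the turn, a rotation vector about the tool's x, y, z in rad, a list of three; "grip": the opening, from 0 (shut) to 1 (fully open). In form: {"travel": [[x, y, z], ...], "rotation": [[rx, ry, rz], ...], "grip": [grip, ...]}. A call has 1 to 12 rows; each row shifts and turns the commanded pose from where the row before left it, along the tool's axes as they then stand; what a row does not reach is not made up. A row lasts 1/12 s, in which the tool goes at most 41.7 mm and 7.16 degrees, less where a joint would pass 70% of its speed; a pose out of reach is approached as far as the arm can. A call is refused whole if a number of a shift passes 0.0417 or a number of a turn 0.125, either way. A call with a gripper value outside its range is refused whole. The fingers move at their own pace and stop on an object; the grip force is fixed at half the most. Time passes only in rows, so rows that do not move let the fingers close. It gives the time, the measured TCP pose, the force and the opening at its end, in the units of the state.
- arm.read_state(): the state, without advancing time (a new reading comes with each control period).
- optics.get_image(name): name is "scene" or "side" or "wrist"; returns a dict with "image" (400x640x3 uint8, blue, green, red), "depth" (400x640 float32, mm along the optical axis (not along the pixel's ray), 0 where there is no reading), "camera_matrix" (3x3 intrinsics, pixels), "R" (3x3) and "t" (3): a world point X has camera coordinates R X + t; the wrist camera has in their place "hand_eye" (4x4, takes a point from camera to tool coordinates, whose origin is the TCP and whose axes are the flange's). Camera axes: x right, y down, z forward; pixel columns grow to the right and rows downward; lengths in mm; the calibration is good to about 2 mm. A picture is of the moment at which its call begins: read the wrist's pose just before it.
- workorder.job_done(): hands the job in, once; it reports no verdict.
The state is a dict: "clock": time; "joints": joint angles; "joint_vel": joint speeds; "joint_efforts": joint torques, N m; "position": TCP position; "ee_rot": TCP orientation; "contact_force": force on the tool from outside, world axes, zero at the start; "wrist_torque": the same for the moment, N m; "gripper_width": finger opening in mm.
Only numpy, scipy, OpenCV 4.12 (cv2) and the standard library are available. Lean on these libraries where they do the work, as an engineer would, in place of code of your own. Each camera call takes 0.05 s, during which the arm holds its last target. There are 200 camera calls.

## Task

Slide the blue cover fully open, off the well of the heating block, lower the depth gauge's rod into the well until it bottoms so that the red collar and pointer record the depth, and hang the gauge by its window on the twin-prong hook with its white graduated face outward, away from the post. Leave the reading as it was taken, and leave the cover slid fully shut over the well again. Do not disturb the wash bottle, the tip box or the brown jar.

Things in the scene. Friction and masses are not known exactly. Their poses are not given: they have to be found in the camera images.
- gauge: Loose depth gauge, 0.13 to 0.28 kg, 205 mm tall, standing upright in the rest, face turned any way. Origin at the rod's lower tip, z up the rod, +x out of the white graduated face (the -x face is plain teal). Steel rod 10 mm thick to z = 95 mm, then a teal plate 12 mm thick (x), 56 mm wide (y) up to z = 205 mm with a through window 40 mm wide (y) at z = 135 to 171 mm; white scale below the window.
- gauge_grip (a point): Middle of the gauge's solid top bar, 190 mm above the rod's tip. The bar reaches from 171 to 205 mm; pinch it from above across its 12 mm thickness (gauge x), keeping the fingertips above its underside, since the prongs pass there. A yellow stripe marks the graduated side. Axes as the gauge's.
- gauge_eye (a point): Middle of the underside of the gauge's top bar (top edge of the window), 171 mm above the rod's tip: this rests on the prongs when hung. Axes as the gauge's.
- gauge_front (a point): A point in the air 80 mm straight out of the graduated face (gauge +x) from gauge_eye; it tells where the face points.
- collar (a joint): Slide of the red collar (26 mm across, 10 mm thick) and its pointer up the gauge's rod, m. At 0 the collar's underside is 40 mm above the rod's tip; it rises with the value to 0.045 at most, so depth = 0.040 + value. Starts at 0 to 0.010, stays where left (3 N of friction). As the rod goes down the well, the block's top pushes the collar up.
- rest: Fixed green block 70 x 70 x 50 mm, origin at the centre of its underside. The gauge stands loosely in its hole, 36 mm deep, so the rod's tip is 14 mm and the gauge's top 219 mm above the bench.
- block: Fixed heating block, 150 mm (x) by 200 mm (y), top face 95 mm above the bench, white sides and aluminium top, origin at the centre of its underside. Orange caps, 12 mm tall, in two rows at x = +-57 mm. 6 mm tall cover guides at x = +-37 mm.
- well_mouth (a point): Centre of the mouth of the blind well (17 mm across) in the block's top face, at block x = 0, y = -35 mm, 95 mm above the bench. Axes as the block's.
- cover (a joint): Slide of the blue cover, m, along the block's +y: 0 shut over the well, 0.070 fully open (both are hard stops). About 2 N of friction; it stays where it is left and starts nearly shut (0 to 0.006).
- cover_tab (a point): Centre of the upright tab on the cover: 50 mm along block x, 12 mm thick along block y, from 7 to 37 mm above the block's top face (the point is at 22 mm). Cover plate 66 x 80 x 7 mm, centred under the tab; when shut the tab stands over the well. Axes as the block's. Push the tab's -y side to open, its +y side to shut.
- hook: Fixed hook stand: grey base 130 x 90 x 12 mm, blue post 16 mm (x) by 34 mm (y) at x = -78 mm, 219 mm tall, and two parallel steel prongs (7 mm thick, at y = +-8 mm) running out from the post along +x, ends turned up. Origin on the bench under hook_seat; +x is outward, away from the post.
- hook_seat (a point): Point between the prongs, level with their tops, 215 mm above the bench and 70 mm out from the post's front face. The upturned ends are 30 to 40 mm farther out (+x) and stand 10 mm above this point. Axes as the hook's.
- wash_bottle: Bystander: white bottle with blue cap, 60 mm across, 150 mm tall; origin at its underside.
- tip_box: Bystander: blue box 80 x 115 x 50 mm with pale tips on top, 56 mm tall in all; origin at its underside.
- brown_jar: Bystander: brown jar with black cap, 56 mm across, 85 mm tall; origin at its underside.
- well_floor: Centre of the well's flat bottom, 58 to 72 mm below the mouth, different each time. Axes as the block's.
There are look-alikes about, which are no part of the job. Leave any black or purple look-alike of the hook alone.

How it is judged (in metres and radians):
On the way, in this order (a step that is already met when the one before it is completed fails the run):
1. the cover is pushed off the well, to within 8 mm of fully open (value of joint cover above 0.062 m), for 0.1 s.
2. the gauge's rod stands on the bottom of the well (horizontal distance between gauge and well_floor below 0.007 m and z of gauge in the frame of well_floor below 0.0025 m and contact force between gauge and well_floor above 0.3 N and angle between gauge's own z axis and vertical below 0.15 rad), for 0.1 s.
3. the gauge hangs on the prongs, graduated face outward, let go (x of gauge_eye in the frame of hook_seat between -0.035 and 0.032 m and y of gauge_eye in the frame of hook_seat between -0.016 and 0.016 m and z of gauge_eye in the frame of hook_seat between -0.005 and 0.005 m and x of gauge_front in the frame of hook_seat above 0.035 m and angle between the x axis of gauge and the x axis of hook, either way round below 0.45 rad and angle between gauge's own z axis and vertical below 0.2 rad and contact force between gauge and hook above 0.5 N and contact force between the fingers and gauge below 0.05 N), for 0.3 s.
At the end, for the whole second after the job is handed in: The gauge hangs at rest on both prongs, bar within 5 mm of their tops and 16 mm sideways, upright within 11 degrees, graduated face outward within 25 degrees; the collar shows the well's depth within 2.5 mm; the cover is within 8 mm of shut (x of gauge_eye in the frame of hook_seat between -0.035 and 0.032 m and y of gauge_eye in the frame of hook_seat between -0.016 and 0.016 m and z of gauge_eye in the frame of hook_seat between -0.005 and 0.005 m and x of gauge_front in the frame of hook_seat above 0.035 m and angle between the x axis of gauge and the x axis of hook, either way round below 0.45 rad and angle between gauge's own z axis and vertical below 0.2 rad and contact force between gauge and hook above 0.5 N and linear speed of gauge below 0.03 m/s and value of joint cover below 0.008 m and ((height (world z) of well_floor between 0.035 and 0.038001 m and value of joint collar between 0.0155 and 0.0225 m) or (height (world z) of well_floor between 0.033 and 0.035001 m and value of joint collar between 0.0175 and 0.0245 m) or (height (world z) of well_floor between 0.031 and 0.033001 m and value of joint collar between 0.0195 and 0.0265 m) or (height (world z) of well_floor between 0.029 and 0.031001 m and value of joint collar between 0.0215 and 0.0285 m) or (height (world z) of well_floor between 0.027 and 0.029001 m and value of joint collar between 0.0235 and 0.0305 m) or (height (world z) of well_floor between 0.025 and 0.027001 m and value of joint collar between 0.0255 and 0.0325 m) or (height (world z) of well_floor between 0.022 and 0.025001 m and value of joint collar between 0.0275 and 0.0345 m))); the robot touches nothing.
It fails at once if the wash bottle is shifted by more than 30 mm or knocked over (distance of wash_bottle from where it was at the start of the episode above 0.03 m or angle between wash_bottle's own z axis and vertical above 0.5 rad).
It fails at once if the tip box is shifted by more than 30 mm or knocked over (distance of tip_box from where it was at the start of the episode above 0.03 m or angle between tip_box's own z axis and vertical above 0.5 rad).
It fails at once if the brown jar is shifted by more than 30 mm or knocked over (distance of brown_jar from where it was at the start of the episode above 0.03 m or angle between brown_jar's own z axis and vertical above 0.5 rad).
It also fails if it takes over 72 s, if anything falls off the work surface, if the arm or the gripper's body presses on something with over 40 N, if the wrist force passes 120 N, or if a joint passes its speed limit or range.

## Working session

There is one attempt and no reset: what is moved stays moved. The work goes in short steps, Python scripts to look and compute and a tool call to move; the robot and the scene stay as the last step left them, time stands still between calls to the robot, and variables do not carry over. Pictures are saved under pics/ and viewed, about 8 in all and at most 12, crops included, and the job is handed in when it is done.

Besides the shell and the picture viewer there is one more tool, called after ">>>" as name(argument=value, ...) on one line, values as JSON. play_rows: Moves the arm, as the interface text tells. Its arguments: {"type":"object","properties":{"travel":{"type":"array","items":{"type":"array","items":{"type":"number"}}},"rotation":{"type":"array","items":{"type":"array","items":{"type":"number"}}},"grip":{"type":"array","items":{"type":"number"}}},"required":["travel","rotation","grip"]}

```bash
mkdir -p pics
cat > h.py <<'E'
from bench import arm, optics, workorder
import numpy as np, cv2
from scipy.spatial.transform import Rotation as Ro
def cap(n):
    s=arm.read_state(); d=optics.get_image(n); K=np.array(d["camera_matrix"],float)
    if n=="wrist":
        T=np.eye(4);T[:3,:3]=Ro.from_quat(s["ee_rot"]).as_matrix();T[:3,3]=s["position"]
        M=T@np.array(d["hand_eye"])   # cam->world
    else:
        M=np.eye(4);R=np.array(d["R"]);M[:3,:3]=R.T;M[:3,3]=-R.T@np.array(d["t"])
    return dict(im=d["image"],dep=d["depth"],K=K,M=M)
def cloud(c):
    v,u=np.mgrid[:400,:640];z=c["dep"]
    p=np.stack([(u-c["K"][0,2])/c["K"][0,0]*z,(v-c["K"][1,2])/c["K"][1,1]*z,z],-1)
    return p@c["M"][:3,:3].T+c["M"][:3,3]
def plane(c,u,v,h):
    r=c["M"][:3,:3]@np.array([(u-c["K"][0,2])/c["K"][0,0],(v-c["K"][1,2])/c["K"][1,1],1]);o=c["M"][:3,3]
    return o+r*(h-o[2])/r[2]
def proj(c,X):
    p=c["M"][:3,:3].T@(np.array(X,float)-c["M"][:3,3]);q=c["K"]@p;return q[:2]/q[2]
E
python3 - <<'E'
from h import *
import pickle
print(arm.read_state(), getattr(arm,'grip_depth',None))
C={n:cap(n) for n in("scene","side","wrist")}
pickle.dump(C,open("c0.pkl","wb"))
for n in C: cv2.imwrite(f"pics/{n}0.png",C[n]["im"]); print(n,C[n]["M"].round(2).tolist(),C[n]["K"].tolist(), (C[n]["dep"]>0).mean())
E
```

```text
{'clock': 0.0, 'joints': array([ 1.56260523e+00,  3.85560489e-01,  6.63670571e-03, -5.20959010e-04,
       -1.19399630e+00, -2.58604208e-01]), 'joint_vel': array([ 0.00067566, -0.00094582,  0.00028955,  0.00065086, -0.0002269 ,
       -0.00069512]), 'joint_efforts': array([ 1.10355199e-03, -3.92286944e+01,  1.88399577e+01,  4.18607980e+00,
       -4.56464215e-03, -6.10223818e-07]), 'position': array([164.58212294, 602.28017037, 204.52026824]), 'ee_rot': array([ 9.91102345e-01, -1.33097539e-01, -1.07602114e-04,  1.08379794e-03]), 'contact_force': array([-0.66681895, -0.17045746,  0.26266541]), 'wrist_torque': array([-0.00559245,  0.02170935, -0.00112733]), 'gripper_width': 85.62532667894422} 18.700000000000003
scene [[-0.09, 0.69, -0.72, 1353.84], [1.0, 0.08, -0.05, 43.82], [0.02, -0.72, -0.69, 984.53], [0.0, 0.0, 0.0, 1.0]] [[400.78630735526644, 0.0, 312.85248845468556], [0.0, 400.78630735526644, 206.3361071501869], [0.0, 0.0, 1.0]] 0.99602734375
side [[-0.89, -0.35, 0.3, 161.45], [-0.46, 0.66, -0.6, 650.08], [0.01, -0.67, -0.74, 1020.4], [0.0, 0.0, 0.0, 1.0]] [[437.5634162127975, 0.0, 316.6373250591628], [0.0, 437.5634162127975, 198.491286327935], [0.0, 0.0, 1.0]] 0.99613671875
wrist [[-0.26, -0.93, -0.26, 230.6], [-0.96, 0.25, 0.07, 583.99], [0.0, 0.27, -0.96, 374.99], [0.0, 0.0, 0.0, 1.0]] [[286.2008724018924, 0.0, 320.3875645352989], [0.0, 286.2008724018924, 199.57747527105], [0.0, 0.0, 1.0]] 0.9959453125
```

View pics/scene0.png

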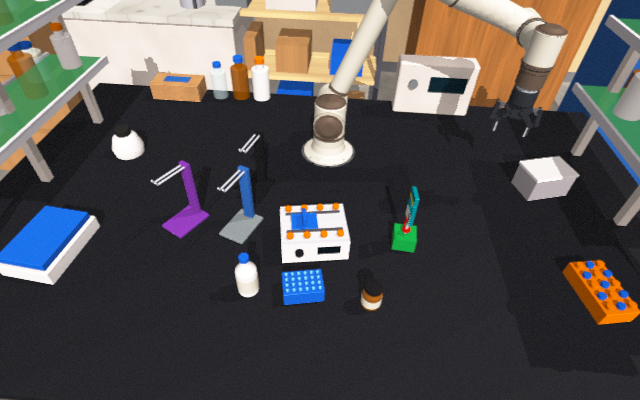

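View pics/side0.png

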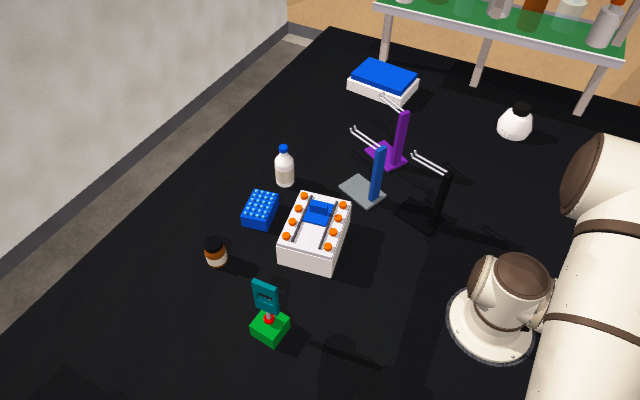

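Scene: gauge at (410,215) in the green rest (404,237); block (314,230) with its blue cover (303,220). The hook candidates are blue post (246,190), purple (190,185) and black (250,140); by the description I take the blue one on the grey base. Bystanders: bottle (247,275), tip box (303,286), jar (372,297). The side view agrees: blue hook (377,175), block (315,230), gauge (265,295).

Run:
```python
from h import *
import pickle
C=pickle.load(open("c0.pkl","rb"))
boxes={"scene":dict(hook=(215,160,265,245),block=(275,200,355,265),gauge=(385,180,425,255),box=(278,265,330,306),bottle=(232,250,262,300),jar=(358,280,386,312)),
"side":dict(hook=(335,120,392,212),block=(272,185,358,278),gauge=(245,275,295,350),box=(238,185,282,232),bottle=(270,142,300,190),jar=(200,232,232,272))}
for n in boxes:
    c=C[n];P=cloud(c);hsv=cv2.cvtColor(c["im"],cv2.COLOR_BGR2HSV)
    for k,(a,b,e,f) in boxes[n].items():
        p=P[b:f,a:e].reshape(-1,3);h=hsv[b:f,a:e].reshape(-1,3).astype(int);q=p[:,2]
        def show(nm,m):
            if m.sum()>3:
                s=p[m];r=cv2.minAreaRect(s[:,:2].astype(np.float32))
                print(n,k,nm,m.sum(),"med",np.median(s,0).round(1),"zr",np.percentile(s[:,2],[2,98]).round(0),"rect",np.round(r[0],1),np.round(r[1],1),round(r[2],1))
        sat=h[:,1]>110;val=h[:,2]>60;H=h[:,0]
        blue=sat&val&(H>100)&(H<125)
        if k=="hook":
            show("post",blue&(q>30));show("posttop",blue&(q>212));show("base",(h[:,1]<90)&(h[:,2]>70)&(q>6)&(q<18));show("prongs",(h[:,1]<70)&(h[:,2]>120)&(q>195))
        elif k=="block":
            show("coverplate",blue&(q<112)&(q>85));show("tab",blue&(q>112));show("caps",sat&(H<20)&(q>90));show("top",(q>88)&(q<115));
            m=sat&val&(H<20)&(q>90)
        elif k=="gauge":
            show("teal",sat&val&(H>80)&(H<100));show("green",sat&val&(H>45)&(H<75)&(q>46)&(q<56));show("red",sat&(h[:,2]>90)&((H<8)|(H>172)));show("white",(h[:,1]<80)&(h[:,2]>140));show("yellow",sat&val&(H>20)&(H<35))
        else: show("all",q>20)
ims=[]
for n,(a,b,e,f) in (("side",(240,180,400,360)),("scene",(210,155,430,310))):
    ims.append(cv2.resize(C[n]["im"][b:f,a:e],(400 if n=="side" else 400,450 if n=="side" else 282),interpolation=cv2.INTER_CUBIC))
o=np.zeros((450,800,3),np.uint8);o[:,:400]=ims[0];o[:282,400:]=ims[1];cv2.imwrite("pics/crop1.png",o)
```

```text
scene hook post 485 med [ 424.4 -238.9  131.1] zr [ 35. 220.] rect [875.8 -93.7] [994.3  34.7] 18.1
scene hook posttop 54 med [ 419.1 -241.5  218.7] zr [212. 222.] rect [875.9 -93.9] [994.3  33.1] 18.0
scene hook base 766 med [ 471.7 -261.9   12.4] zr [ 7. 17.] rect [ 364. -266.] [353.9 135.1] 4.5
scene hook prongs 145 med [ 480.  -265.9  214.9] zr [210. 225.] rect [ 894.5 -137.9] [984.5  81.8] 16.8
scene block coverplate 373 med [511.8 -41.3 103. ] zr [ 99. 107.] rect [507.4 -44.5] [72.3 79.3] 9.4
scene block tab 66 med [522.8 -44.7 131.9] zr [114. 136.] rect [9.192e+02 9.000e-01] [873.4  12. ] 6.3
scene block caps 318 med [546.1  -9.3 106.5] zr [ 96. 111.] rect [503.3 -15.2] [138.1 170.1] 10.6
scene block top 2352 med [515.  -14.3  97.1] zr [ 91. 109.] rect [503.5 -17.2] [158.8 200.1] 10.5
scene gauge teal 262 med [486.  273.6 169.3] zr [ -2. 221.] rect [771.2 204. ] [  37.  1208.1] 76.1
scene gauge green 305 med [483.4 265.4  50.5] zr [47. 54.] rect [473.9 271.5] [68.1 76.2] 84.2
scene gauge red 55 med [479.6 267.1  71.3] zr [  1. 123.] rect [433.5 277.5] [ 21.  121.5] 82.2
scene 
[... 1319 characters left out ...]
[112. 221.] rect [359.  397.2] [ 50.5 639.9] 42.5
side gauge green 604 med [462.  284.1  50.3] zr [47. 54.] rect [473.2 272.8] [71.1 72. ] 85.7
side gauge red 68 med [468.7 276.7  69.7] zr [62. 80.] rect [470.8 275. ] [22.  22.4] 41.0
side gauge white 6 med [472.  277.4  88.6] zr [79. 94.] rect [472.9 277. ] [1.6 5. ] 45.7
side gauge yellow 5 med [468.  277.4  50.4] zr [48. 69.] rect [476.1 277.2] [23.7  7.1] 5.3
side box all 1051 med [685.1 -16.7  50.3] zr [23. 59.] rect [469.2 299.6] [114.4 925.8] 34.2
side bottle all 605 med [ 689.7 -170.4   90.2] zr [ 25. 152.] rect [446.7 234.5] [  59.  1006.4] 31.1
side jar all 557 med [700.7 175.6  72.6] zr [22. 89.] rect [708.5 168.4] [54.6 52.5] 2.6
```

View pics/crop1.png

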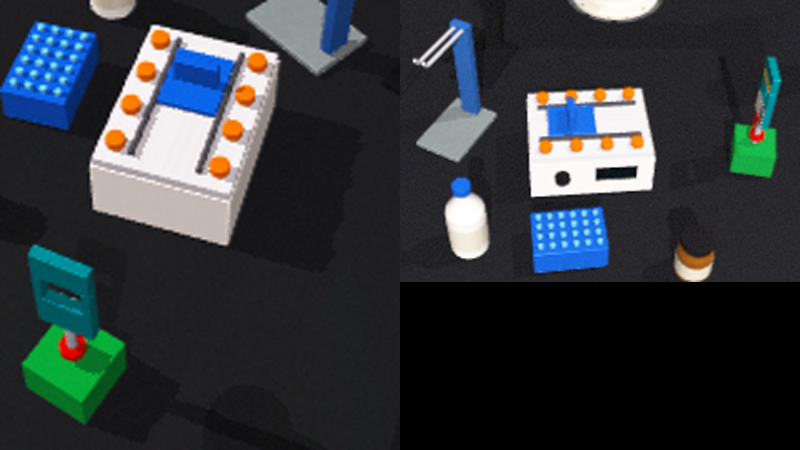

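Run:
```python
from h import *
import pickle
C=pickle.load(open("c0.pkl","rb"))
for n,(a,b,e,f) in dict(side=(245,275,295,350),scene=(385,180,425,255)).items():
    c=C[n];P=cloud(c)[b:f,a:e].reshape(-1,3);h=cv2.cvtColor(c["im"],cv2.COLOR_BGR2HSV)[b:f,a:e].reshape(-1,3).astype(int)
    m=(h[:,1]>110)&(h[:,0]>80)&(h[:,0]<100)&(P[:,2]>120)&(P[:,2]<225)&(abs(P[:,0]-472)<40)
    s=P[m];mu=s.mean(0);w,V=np.linalg.eigh(np.cov((s-mu).T));print(n,m.sum(),mu.round(1),np.sqrt(w).round(1),V[:,0].round(3),np.degrees(np.arctan2(V[1,0],V[0,0])))
    # robust line fit xy
    l=cv2.fitLine(s[:,:2].astype(np.float32),cv2.DIST_HUBER,0,.01,.01).ravel();print(l,np.degrees(np.arctan2(l[1],l[0])), s.min(0).round(),s.max(0).round())
# hook: prongs direction
for n,(a,b,e,f) in dict(side=(335,120,392,212),scene=(215,160,265,245)).items():
    c=C[n];P=cloud(c)[b:f,a:e].reshape(-1,3);h=cv2.cvtColor(c["im"],cv2.COLOR_BGR2HSV)[b:f,a:e].reshape(-1,3).astype(int)
    m=(h[:,1]<90)&(h[:,2]>90)&(P[:,2]>203)&(P[:,2]<235);s=P[m]
    l=cv2.fitLine(s[:,:2].astype(np.float32),cv2.DIST_HUBER,0,.01,.01).ravel();print(n,"prong",m.sum(),l,np.degrees(np.arctan2(l[1],l[0])))
    m=(h[:,1]<90)&(h[:,2]>60)&(P[:,2]>7)&(P[:,2]<17)&(abs(P[:,0]-470)<110);s=P[m];print("base",cv2.minAreaRect(s[:,:2].astype(np.float32)))
# ray test of tab top etc.
```

```text
side 651 [470.5 276.  179. ] [ 3.7 17.9 33.6] [-0.087  0.996  0.015] 94.98780158545141
[9.9673003e-01 8.0803558e-02 4.7142703e+02 2.7761734e+02] 4.6347556 [444. 265. 120.] [500. 282. 222.]
scene 213 [484.7 271.9 184.6] [ 3.7 19.7 31.1] [-0.109  0.994  0.011] 96.27217322910973
[9.9124628e-01 1.3202596e-01 4.8417456e+02 2.7164893e+02] 7.58668 [447. 264. 120.] [506. 281. 222.]
side prong 159 [ 8.9455467e-01 -4.4695854e-01  4.7568939e+02 -2.6396017e+02] -26.548714
base ((514.9977416992188, -335.32391357421875), (143.44686889648438, 346.65692138671875), 35.464599609375)
scene prong 150 [ 9.2881352e-01 -3.7054747e-01  4.8035175e+02 -2.7167661e+02] -21.749386
base ((461.9810791015625, -260.1379089355469), (94.33990478515625, 134.67169189453125), 69.07677459716797)
```

Choice: blue hook with the grey base. Gauge yaw is about −85°, so it faces −y; the yellow stripe is seen only from the scene camera and the side view shows plain teal. First I go to a view and push pose beside the cover tab.

>>> play_rows(travel=[[0,0,-0.0095],[0,0,-0.0095],[0,0,-0.0095],[0,0,-0.0095],[0,0,-0.0095],[0,0,-0.0095],[0,0,-0.0095],[0,0,-0.0095],[0,0,-0.0095],[0,0,-0.0095]], rotation=[[0,0,0.112],[0,0,0.112],[0,0,0.112],[0,0,0.112],[0,0,0.112],[0,0,0.112],[0,0,0.112],[0,0,0.112],[0,0,0.112],[0,0,0.112]], grip=[0,0,0,0,0,0,0,0,0,0])

```text
clock: 0.98
position: [164.7, 602.6, 300.6]
ee_rot: [0.767, -0.641, 0.0, 0.0]
contact_force: [-0.1, 0.1, 0.5]
gripper_width: -0.3
```

>>> play_rows(travel=[[0.035,-0.01,0],[0.035,-0.01,0],[0.035,-0.01,0],[0.035,-0.01,0],[0.035,-0.01,0],[0.035,-0.01,0],[0.035,-0.01,0],[0.035,-0.01,0],[0.035,-0.01,0],[0.035,-0.01,0],[0.035,-0.01,0],[0.035,-0.01,0]], rotation=[[0,0,0],[0,0,0],[0,0,0],[0,0,0],[0,0,0],[0,0,0],[0,0,0],[0,0,0],[0,0,0],[0,0,0],[0,0,0],[0,0,0]], grip=[0,0,0,0,0,0,0,0,0,0,0,0])

```text
clock: 1.98
position: [359.7, 210.1, 300.6]
ee_rot: [0.769, -0.639, -0.0, -0.0]
contact_force: [1.3, 0.8, -0.3]
gripper_width: 0.2
```

>>> play_rows(travel=[[0.033,-0.01,0],[0.033,-0.01,0],[0.033,-0.01,0],[0.033,-0.01,0],[0.033,-0.01,0],[0.033,-0.01,0],[0.033,-0.01,0],[0.033,-0.01,0],[0.033,-0.01,0],[0.03,-0.01,0],[0,0,0],[0,0,0]], rotation=[[0,0,0],[0,0,0],[0,0,0],[0,0,0],[0,0,0],[0,0,0],[0,0,0],[0,0,0],[0,0,0],[0,0,0],[0,0,0],[0,0,0]], grip=[0,0,0,0,0,0,0,0,0,0,0,0])

```text
clock: 2.98
position: [517.7, -92.6, 299.5]
ee_rot: [0.768, -0.64, -0.001, 0.001]
contact_force: [-0.7, 0.6, -0.2]
gripper_width: 0.0
```

```bash
cat >> h.py <<'E'
def st():
    s=arm.read_state();R=Ro.from_quat(s["ee_rot"]).as_matrix()
    print("t",round(s["clock"],2),"p",s["position"].round(1),"psi",round(np.degrees(np.arctan2(R[1,0],R[0,0])),2),"tilt",R[:2,2].round(4),"F",s["contact_force"].round(1),"w",round(s["gripper_width"],1),"j",s["joints"].round(2))
    return s,R
def go(X):
    s,R=st();print("tool delta mm",(R.T@(np.array(X,float)-s["position"])).round(1))
E
python3 - <<'E'
from h import *
import pickle
st();c=cap("wrist");pickle.dump(c,open("c1.pkl","wb"));cv2.imwrite("pics/w1.png",c["im"])
P=cloud(c);h=cv2.cvtColor(c["im"],cv2.COLOR_BGR2HSV).astype(int)
near=(np.hypot(P[...,0]-503,P[...,1]+17)<140)
blue=(h[...,0]>100)&(h[...,0]<125)&(h[...,1]>110)&(h[...,2]>50)&near
for nm,m in(("top",near&(P[...,2]>90)&(P[...,2]<99)),("plate",blue&(P[...,2]>97)&(P[...,2]<107)),("tabtop",blue&(P[...,2]>127)&(P[...,2]<137)),("caps",near&(h[...,1]>120)&(h[...,0]<20)&(P[...,2]>100))):
    s=P[m];print(nm,m.sum(),np.median(s,0).round(1) if len(s) else 0,cv2.minAreaRect(s[:,:2].astype(np.float32)) if len(s)>5 else 0)
    if nm=="caps":
        n,l,stt,ce=cv2.connectedComponentsWithStats(m.astype(np.uint8))
        for i in range(1,n):
            if stt[i,4]>25: print(stt[i,4],plane(c,*ce[i],104).round(1))
E
```

```text
t 2.98 p [517.7 -92.6 299.5] psi -79.64 tilt [-0.0023  0.0001] F [-0.7  0.6 -0.2] w 0.0 j [ 0.13  0.16 -0.07 -0.   -1.35  0.05]
top 5957 [518.5 -63.7  96.9] ((504.9600524902344, -25.582427978515625), (150.21595764160156, 182.1590118408203), 10.383550643920898)
plate 2093 [510.5 -56.8 104.4] ((508.8389587402344, -45.9787483215332), (68.00714874267578, 78.79931640625), 10.70877456665039)
tabtop 395 [508.6 -46.7 134.1] ((508.737060546875, -46.137855529785156), (48.627845764160156, 11.08447265625), 10.685540199279785)
caps 373 [502.2 -40.7 108. ] ((503.5940246582031, -25.365997314453125), (132.2004852294922, 163.99354553222656), 9.713539123535156)
33 [568.6 -85.5 104. ]
27 [ 461.5 -106.9  104. ]
35 [561.1 -37.3 104. ]
68 [454.6 -54.8 104. ]
44 [552.9  11.1 104. ]
43 [444.9  -9.3 104. ]
55 [548.8  62.7 104. ]
59 [432.6  41.5 104. ]
```

>>> play_rows(travel=[[0,0,0.0375],[0,0,0.0375],[0,0,0.0375],[0,0,0.0375],[0,0,0.0375],[0,0,0],[-0.012,0,0],[-0.012,0,0],[-0.012,0,0],[-0.012,0,0],[-0.012,0,0],[0,0,0]], rotation=[[0,0,0],[0,0,0],[0,0,0],[0,0,0],[0,0,0],[0,0,0],[0,0,0],[0,0,0],[0,0,0],[0,0,0],[0,0,0],[0,0,0]], grip=[0,0,0,0,0,0,0,0,0,0,0,0])

```text
clock: 4.03
position: [506.9, -29.9, 114.5]
ee_rot: [0.77, -0.638, 0.001, -0.001]
contact_force: [-0.6, 0.0, -0.3]
gripper_width: -0.0
```

```bash
cat > tab.py <<'E'
from h import *
def tab(n="scene",z0=126,z1=138):
    c=cap(n);P=cloud(c);h=cv2.cvtColor(c["im"],cv2.COLOR_BGR2HSV).astype(int)
    D=P[...,:2]-[503.3,-17];bx=D@[.983,.182];by=D@[-.182,.983]
    m=(h[...,0]>100)&(h[...,0]<125)&(h[...,1]>110)&(h[...,2]>50)&(abs(bx)<40)&(abs(by)<90)
    pl=m&(P[...,2]>98)&(P[...,2]<107);t=m&(P[...,2]>z0)&(P[...,2]<z1)
    for nm,q in(("plate",pl),("tab",t)):
        if q.sum()>4:print(n,nm,q.sum(),"bx",np.percentile(bx[q],[2,98]).round(1),"by",np.percentile(by[q],[2,98]).round(1))
    return c
E
python3 - <<'E'
from tab import *
s,R=st();tab("wrist");tab("side")
d=s["position"][:2]-[503.3,-17];print("tcp block",d@[.983,.182],d@[-.182,.983])
E
```

```text
t 4.03 p [506.9 -29.9 114.5] psi -79.29 tilt [0.0025 0.0008] F [-0.6  0.  -0.3] w -0.0 j [ 0.26  0.28 -0.41 -0.   -0.89 -0.07]
wrist plate 7857 bx [-32.1  32.5] by [-67.6   7.4]
wrist tab 2042 bx [-23.5  23.7] by [-34.7 -23.3]
side plate 362 bx [-34.4  32.1] by [-65.5  12.8]
side tab 35 bx [-25.8  22.7] by [-34.  -21.4]
tcp block 1.2348815754803621 -13.294225306072537
```

Run:
```python
from h import *
a=cap("wrist")["im"];c=cap("side");b=cv2.resize(c["im"][150:300,240:400],(400,375),interpolation=cv2.INTER_CUBIC)
o=np.zeros((375,800,3),np.uint8);o[:250,:400]=cv2.resize(a,(400,250));o[:,400:]=b;cv2.imwrite("pics/v4.png",o)
print(proj(c,[506.9,-29.9,114.5]))
```

```text
[315.58298867 212.67077132]
```

View pics/v4.png

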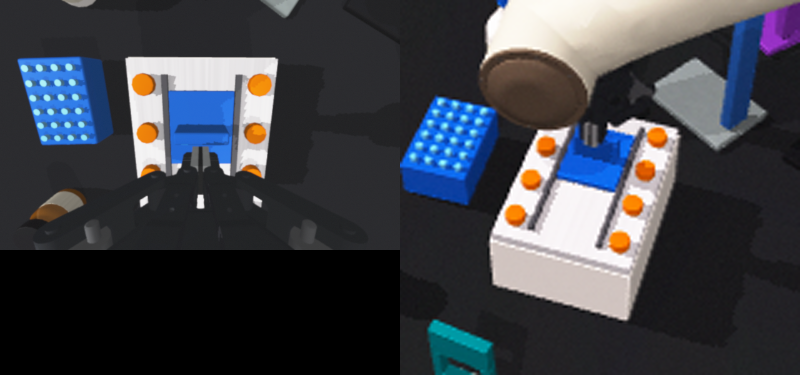

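Run:
```python
from tab import *
st();c=cap("side");P=cloud(c);h=cv2.cvtColor(c["im"],cv2.COLOR_BGR2HSV)
for v in range(198,218,2): print(v,[(P[v,u].round(0).astype(int).tolist(),c["im"][v,u].tolist()) for u in (316,318)])
c=cap("scene");cv2.imwrite("pics/s5.png",cv2.resize(c["im"][170:270,250:370],(720,600),interpolation=cv2.INTER_CUBIC))
```

```text
t 4.23 p [506.8 -32.1 113.4] psi -79.44 tilt [0.0005 0.0001] F [ 0.1 -0.1  0.4] w 0.2 j [ 0.26  0.28 -0.41  0.   -0.89 -0.07]
198 [([505, -28, 177], [27, 25, 26]), ([496, -20, 189], [28, 25, 25])]
200 [([504, -24, 173], [48, 48, 49]), ([498, -24, 177], [91, 91, 92])]
202 [([503, -24, 166], [47, 46, 47]), ([497, -23, 170], [109, 105, 108])]
204 [([503, -24, 159], [67, 64, 69]), ([498, -26, 159], [92, 90, 92])]
206 [([503, -23, 151], [66, 64, 67]), ([497, -24, 153], [93, 91, 93])]
208 [([503, -25, 141], [94, 67, 55]), ([496, -22, 148], [116, 96, 90])]
210 [([510, -39, 114], [137, 54, 11]), ([504, -38, 119], [137, 53, 8])]
212 [([509, -37, 109], [139, 54, 9]), ([504, -38, 111], [136, 54, 11])]
214 [([508, -36, 102], [222, 92, 12]), ([503, -37, 104], [222, 91, 11])]
216 [([505, -29, 102], [221, 91, 13]), ([500, -31, 103], [223, 93, 14])]
```

View pics/s5.png

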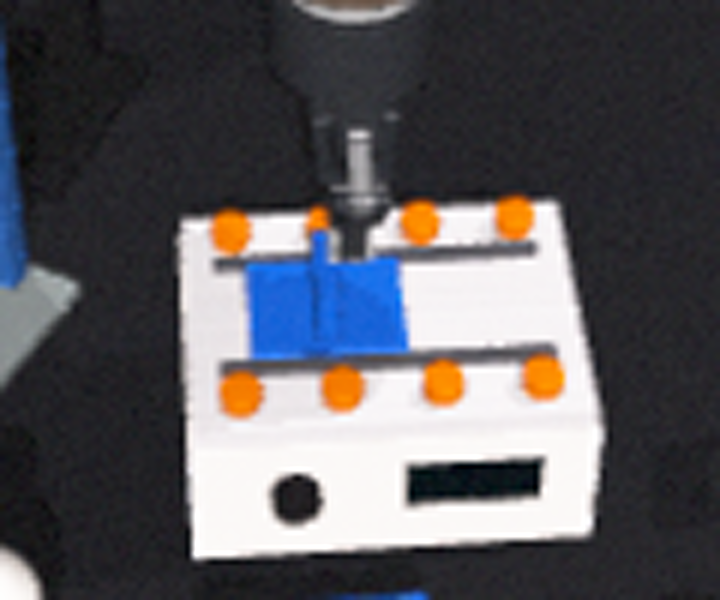

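The finger's end appears at about z 140, over the tab, although the TCP reads 113. I'll measure the fingertip in the wrist and side depth images.

Run:
```python
from h import *
s,R=st();c=cap("wrist");P=cloud(c);T=(P-s["position"])@R   # tool coords
for u in (310,320,330):
  print(u,[(v,T[v,u].round(0).astype(int).tolist(),P[v,u].round(0).astype(int).tolist()) for v in range(215,300,10)])
c=cap("scene");P=cloud(c);T=(P-s["position"])@R
m=(abs(T[...,0])<25)&(abs(T[...,1])<30)&(T[...,2]<5)&(T[...,2]>-90)&(c["im"].max(-1)<130)&(c["im"].std(-1)<12)
v,u=np.nonzero(m);o=np.argsort(-T[m][:,2])[:25]
print([(u[i],v[i],T[m][i].round(0).astype(int).tolist()) for i in o])
```

```text
t 4.33 p [506.8 -32.5 113.2] psi -79.49 tilt [ 0.0001 -0.    ] F [1.  0.  0.6] w 0.0 j [ 0.26  0.28 -0.41  0.   -0.89 -0.07]
310 [(215, [18, -6, -21], [516, -49, 134]), (225, [13, -6, -21], [515, -44, 134]), (235, [12, -5, -34], [514, -43, 147]), (245, [12, -5, -45], [514, -43, 158]), (255, [12, -4, -55], [513, -43, 169]), (265, [11, -4, -64], [513, -43, 178]), (275, [12, -4, -74], [513, -44, 187]), (285, [13, -4, -81], [513, -44, 194]), (295, [13, -3, -88], [512, -45, 201])]
320 [(215, [18, 0, -19], [510, -50, 132]), (225, [13, 0, -21], [509, -45, 134]), (235, [12, 0, -34], [509, -44, 147]), (245, [12, 0, -46], [509, -44, 159]), (255, [11, 0, -55], [509, -44, 169]), (265, [11, 0, -64], [509, -44, 177]), (275, [7, 0, -64], [508, -39, 178]), (285, [3, 0, -65], [507, -35, 179]), (295, [-2, 0, -65], [507, -31, 179])]
330 [(215, [18, 5, -19], [505, -51, 133]), (225, [13, 5, -21], [504, -46, 134]), (235, [11, 5, -33], [504, -45, 146]), (245, [12, 5, -46], [504, -45, 159]), (255, [11, 4, -55], [505, -45, 169]), (265, [12, 4, -65], [505, -45, 178]), (275, [13, 4, -75], [505, -46, 188]), (28
[... 557 characters left out ...]
309), np.int64(210), [-2, -12, -47]), (np.int64(308), np.int64(210), [1, -12, -47]), (np.int64(310), np.int64(210), [-5, -13, -47]), (np.int64(306), np.int64(210), [7, -12, -48]), (np.int64(308), np.int64(209), [1, -10, -49]), (np.int64(307), np.int64(210), [4, -14, -49]), (np.int64(306), np.int64(209), [7, -10, -50]), (np.int64(310), np.int64(209), [-5, -12, -50]), (np.int64(307), np.int64(209), [4, -11, -51]), (np.int64(309), np.int64(209), [-2, -12, -51]), (np.int64(308), np.int64(208), [1, -10, -53]), (np.int64(309), np.int64(208), [-2, -11, -54]), (np.int64(310), np.int64(208), [-5, -12, -55]), (np.int64(306), np.int64(208), [7, -15, -58]), (np.int64(307), np.int64(208), [5, -16, -59])]
```

>>> play_rows(travel=[[0,0,-0.03],[0,0,-0.03],[0,0,-0.03],[0,0,0],[0,0,0],[0,0,0]], rotation=[[0,0,0],[0,0,0],[0,0,0],[0,0,0],[0,0,0],[0,0,0]], grip=[0,0,0,0,0,0])

```text
clock: 4.93
position: [506.2, -32.5, 202.5]
ee_rot: [0.769, -0.639, -0.001, 0.0]
contact_force: [-0.1, -0.8, -0.4]
gripper_width: -0.1
```

Run:
```python
from h import *
s,R=st()
for n in("scene","side","wrist"):
    c=cap(n);P=cloud(c);T=(P-s["position"])@R
    m=(abs(T[...,0])<20)&(abs(T[...,1])<25)&(T[...,2]<25)&(T[...,2]>-90)
    z=T[m][:,2];print(n,m.sum(),np.histogram(z,bins=np.arange(-90,26,5))[0].tolist(),"lowest",np.sort(z)[-12:].round(1))
    q=m&(T[...,2]>-50);print(" x",np.percentile(T[q][:,0],[3,97]),"y",np.percentile(T[q][:,1],[3,97])) if q.sum() else 0
    print(proj(c,s["position"]))
```

```text
t 4.93 p [506.2 -32.5 202.5] psi -79.51 tilt [-0.0011  0.0004] F [-0.1 -0.8 -0.4] w -0.1 j [ 0.26  0.19 -0.28 -0.   -1.11 -0.07]
scene 63 [1, 2, 1, 2, 0, 0, 4, 14, 9, 9, 15, 3, 2, 1, 0, 0, 0, 0, 0, 0, 0, 0, 0] lowest [-37.  -36.4 -35.4 -35.4 -35.2 -35.1 -34.6 -34.  -30.2 -26.8 -26.5 -24. ]
 x [-6.92739845 12.73115034] y [-15.2280188    0.06444259]
[308.2576495  196.42805145]
side 242 [8, 39, 35, 33, 16, 13, 18, 15, 17, 16, 18, 12, 2, 0, 0, 0, 0, 0, 0, 0, 0, 0, 0] lowest [-34.6 -34.3 -34.1 -33.3 -32.6 -31.5 -31.4 -31.3 -30.7 -30.5 -29.  -28.3]
 x [-11.66308389   2.88369028] y [-11.30288605  14.74331809]
[316.66903687 189.93077704]
wrist 6110 [178, 1600, 1163, 1019, 263, 534, 223, 300, 268, 244, 195, 122, 1, 0, 0, 0, 0, 0, 0, 0, 0, 0, 0] lowest [-30.9 -30.9 -30.8 -30.8 -30.7 -30.5 -30.5 -30.5 -30.5 -30.2 -30.1 -30. ]
 x [ 7.33545217 12.16320645] y [-12.16397063  12.8755228 ]
[319.73177383 232.36941406]
```

All three cameras agree that the real fingertips end about 30 mm behind the reported TCP (tool z ≈ −30). I'll carry that offset from here on, so real tip z = reported z + 30. Redoing the push at the right height.

>>> play_rows(travel=[[0.031,0,0],[0.03,0,0],[0,0,0],[0,0,0.03],[0,0,0.03],[0,0,0.03],[0,0,0.03],[0,0,0],[0,0,0],[-0.01,0,0],[-0.01,0,0],[-0.01,0,0]], rotation=[[0,0,0],[0,0,0],[0,0,0],[0,0,0],[0,0,0],[0,0,0],[0,0,0],[0,0,0],[0,0,0],[0,0,0],[0,0,0],[0,0,0]], grip=[0,0,0,0,0,0,0,0,0,0,0,0])

```text
clock: 6.08
position: [513.2, -61.5, 84.8]
ee_rot: [0.769, -0.639, 0.001, -0.001]
contact_force: [-0.1, -0.6, -0.7]
gripper_width: 0.3
```

>>> play_rows(travel=[[-0.008,0,0],[-0.008,0,0],[-0.008,0,0],[-0.008,0,0],[-0.008,0,0],[-0.008,0,0],[-0.008,0,0],[0,0,0],[0,0,0]], rotation=[[0,0,0],[0,0,0],[0,0,0],[0,0,0],[0,0,0],[0,0,0],[0,0,0],[0,0,0],[0,0,0]], grip=[0,0,0,0,0,0,0,0,0])

```text
clock: 6.83
position: [501.3, -7.0, 82.6]
ee_rot: [0.769, -0.639, -0.001, 0.0]
contact_force: [-0.2, 0.2, -0.5]
gripper_width: -0.0
```

Run:
```python
from tab import *
s,R=st();tab("wrist");tab("side");tab("scene")
d=s["position"][:2]-[503.3,-17];print("tcp block",d@[.983,.182],d@[-.182,.983])
```

```text
t 6.83 p [501.3  -7.   82.6] psi -79.43 tilt [-0.0019  0.0003] F [-0.2  0.2 -0.5] w -0.0 j [ 0.31  0.31 -0.46 -0.   -0.81 -0.12]
wrist plate 6062 bx [-32.   32.4] by [-12.5  57.9]
wrist tab 62 bx [-13.8  13.3] by [ 1.8 32.8]
side plate 387 bx [-34.5  30.8] by [-8.7 68.9]
side tab 62 bx [-25.8   9.6] by [22.3 36.1]
scene plate 292 bx [-31.8  34.2] by [-10.6  65.1]
scene tab 31 bx [-17.  27.] by [21.1 32.2]
tcp block -0.18517278857097547 10.16720080172219
```

>>> play_rows(travel=[[-0.003,0,0],[-0.003,0,0],[-0.001,0,0],[0,0,0],[0,0,0]], rotation=[[0,0,0],[0,0,0],[0,0,0],[0,0,0],[0,0,0]], grip=[0,0,0,0,0])

```text
clock: 7.4
position: [500.6, -0.8, 83.0]
ee_rot: [0.769, -0.639, -0.0, 0.0]
contact_force: [0.3, -1.2, -0.6]
gripper_width: -0.0
```

Run:
```python
from tab import *
s,R=st();c=tab("wrist");tab("side");tab("scene")
d=s["position"][:2]-[503.3,-17];print("tcp block",d@[.983,.182],d@[-.182,.983])
P=cloud(c);D=P[...,:2]-[503.3,-17];bx=D@[.983,.182];by=D@[-.182,.983]
g=c["im"].max(-1);m=(abs(bx)<25)&(by>-65)&(by<-12)&(abs(P[...,2]-95)<80)
print(np.percentile(g[m],[5,50,95]))
k=m&((g<110)|(P[...,2]<88));n,l,stt,ce=cv2.connectedComponentsWithStats(k.astype(np.uint8))
for i in range(1,n):
    if stt[i,4]>20: X=plane(c,*ce[i],95);print(stt[i],ce[i].round(1),X.round(1),(X[:2]-[503.3,-17])@np.array([[.983,-.182],[.182,.983]]))
cv2.imwrite("pics/w6.png",c["im"])
```

```text
t 7.4 p [500.6  -0.8  83. ] psi -79.46 tilt [-0.0006 -0.    ] F [ 0.3 -1.2 -0.6] w -0.0 j [ 0.32  0.31 -0.46 -0.   -0.8  -0.14]
wrist plate 6216 bx [-31.9  32.4] by [-7.4 62.4]
wrist tab 37 bx [-13.4  13.7] by [ 8.1 38.2]
side plate 389 bx [-34.3  31.4] by [-3.8 73.5]
side tab 48 bx [-26.3   0.7] by [27.3 40. ]
scene plate 303 bx [-31.1  33.9] by [-5.6 70.7]
scene tab 26 bx [ 4.7 26.1] by [27.1 37.1]
tcp block 0.3013447662020235 16.388418183247847
[124. 231. 235.]
[306 139  30  29 671] [320.9 152.9] [509.7 -51.4  95. ] [  0.03724757 -34.99836815]
```

View pics/w6.png

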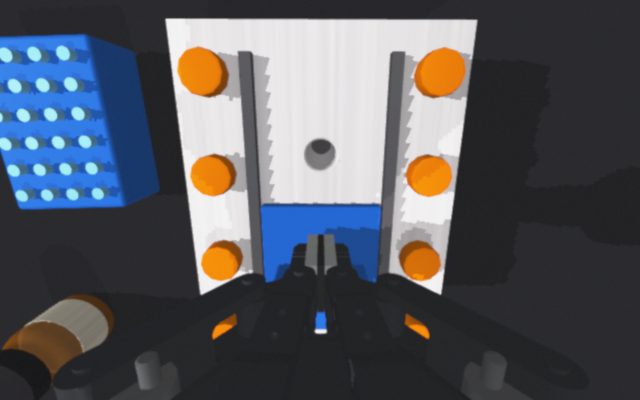

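The well is open, with its mouth at pixel (321,153), which is world (509.7, −51.4); that is block (0, −35) as expected. Next I nudge the cover onto its stop, lift, and go over the gauge.

>>> play_rows(travel=[[-0.002,0,0],[0,0,0],[0,0,0],[0.004,0,0],[0,0,-0.03],[0,0,-0.03],[0,0,-0.03],[0,0,-0.03],[0,0,-0.03],[0,0,-0.03],[0,0,-0.03],[0,0,0]], rotation=[[0,0,0],[0,0,0],[0,0,0],[0,0,0],[0,0,0],[0,0,0],[0,0,0],[0,0,0],[0,0,0.119],[0,0,0.119],[0,0,0.119],[0,0,0.119]], grip=[0,0,0,0,0,0,0,0,0,0,0,0])

```text
clock: 8.55
position: [504.6, -2.7, 300.4]
ee_rot: [-0.595, 0.804, -0.003, 0.006]
contact_force: [0.4, -0.3, 0.5]
gripper_width: -0.1
```

>>> play_rows(travel=[[0,0,0],[0,0,0],[0,0,0],[0,0,0],[0,0,0],[0,0,0],[0,0,0],[0,0,0],[0,0,0],[0,0,0]], rotation=[[0,0,0.119],[0,0,0.119],[0,0,0.119],[0,0,0.119],[0,0,0.119],[0,0,0.119],[0,0,0.119],[0,0,0.119],[0,0,0.119],[0,0,0.119]], grip=[0,0,0,0,0,0,1,1,1,1])

```text
clock: 9.38
position: [501.3, -2.7, 293.2]
ee_rot: [-0.041, 0.999, 0.0, 0.0]
contact_force: [0.1, -0.2, 0.5]
gripper_width: 48.2
```

>>> play_rows(travel=[[0,0.039,0],[0,0.039,0],[0,0.039,0],[0,0.039,0],[0,0.039,0],[0,0.039,0],[0,0.039,0],[0,0,0],[0,0,0]], rotation=[[0,0,0],[0,0,0],[0,0,0],[0,0,0],[0,0,0],[0,0,0],[0,0,0],[0,0,0],[0,0,0]], grip=[1,1,1,1,1,1,1,1,1])

```text
clock: 10.13
position: [476.6, 271.0, 292.5]
ee_rot: [-0.046, 0.999, -0.0, -0.0]
contact_force: [-0.5, -0.2, -0.7]
gripper_width: 85.4
```

```bash
cat > gg.py <<'E'
from h import *
def gauge(n="wrist",xy=(472,272),zs=(212,224)):
    s=arm.read_state();c=cap(n);P=cloud(c);h=cv2.cvtColor(c["im"],cv2.COLOR_BGR2HSV).astype(int)
    m=(np.hypot(P[...,0]-xy[0],P[...,1]-xy[1])<60)&(h[...,1]>90)&(h[...,0]>78)&(h[...,0]<100)
    t=m&(P[...,2]>zs[0])&(P[...,2]<zs[1])
    r=cv2.minAreaRect(P[t][:,:2].astype(np.float32));print(n,"top",t.sum(),np.median(P[t],0).round(1),r)
    a=cv2.minAreaRect(np.argwhere(t)[:,::-1].astype(np.float32));print("px",a)
    return c,P,h
E
python3 - <<'E'
from gg import *
st();c,P,h=gauge()
import cv2
n=(np.hypot(P[...,0]-472,P[...,1]-272)<60)
g=n&(h[...,0]>45)&(h[...,0]<75)&(h[...,1]>110)&(abs(P[...,2]-50)<5);print("rest",cv2.minAreaRect(P[g][:,:2].astype(np.float32)))
gauge("side");gauge("scene")
cv2.imwrite("pics/w7.png",c["im"])
E
```

```text
t 10.13 p [476.6 271.  292.5] psi -174.73 tilt [-0.0008 -0.0003] F [-0.5 -0.2 -0.7] w 85.4 j [ 0.81  0.2  -0.03 -0.   -1.34 -2.29]
wrist top 844 [472.3 273.1 221. ] ((473.93231201171875, 273.2231140136719), (56.13821792602539, 11.85322093963623), 3.93330717086792)
px ((324.2007141113281, 195.572998046875), (13.454545974731445, 63.112091064453125), 1.5481576919555664)
rest ((474.08941650390625, 273.1270446777344), (70.08268737792969, 70.28966522216797), 85.30780792236328)
side top 178 [471.8 274.4 218.8] ((472.23663330078125, 273.5279235839844), (56.27091598510742, 13.945808410644531), 4.572597503662109)
px ((263.60345458984375, 285.24139404296875), (26.554433822631836, 7.056422710418701), 21.801410675048828)
scene top 70 [481.  271.3 219.2] ((478.0931091308594, 272.169189453125), (57.32545852661133, 12.416291236877441), 5.04142951965332)
px ((414.97064208984375, 194.38235473632812), (15.764815330505371, 4.6081767082214355), 75.96376037597656)
```

View pics/w7.png

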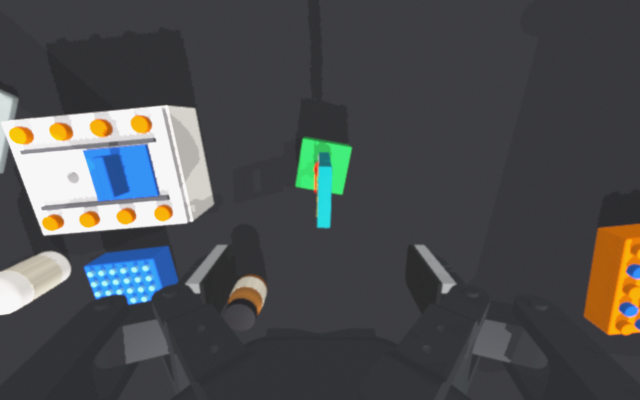

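>>> play_rows(travel=[[0.0025,0.0025,0],[0,0,0.035],[0,0,0.035],[0,0,0.035],[0,0,0.026],[0,0,0],[0,0,0],[0,0,0],[0,0,0],[0,0,0],[0,0,0],[0,0,0]], rotation=[[0,0,0.014],[0,0,0],[0,0,0],[0,0,0],[0,0,0],[0,0,0],[0,0,0],[0,0,0],[0,0,0],[0,0,0],[0,0,0],[0,0,0]], grip=[1,1,1,1,1,1,0,0,0,0,0,0])

```text
clock: 11.28
position: [474.6, 271.8, 163.1]
ee_rot: [-0.037, 0.999, 0.001, 0.001]
contact_force: [0.3, -0.1, -0.9]
gripper_width: 12.1
```

Run:
```python
from gg import *
s,R=st()
c=cap("side");cv2.imwrite("pics/g8.png",cv2.resize(c["im"][210:360,200:360],(640,600),interpolation=cv2.INTER_CUBIC))
for n in ("scene","side","wrist"):
    c=cap(n);P=cloud(c);T=(P-s["position"])@R;h=cv2.cvtColor(c["im"],cv2.COLOR_BGR2HSV).astype(int)
    m=(abs(T[...,0])<16)&(abs(abs(T[...,1])-14)<7)&(T[...,2]<15)&(T[...,2]>-90)&(h[...,1]<70)
    print(n,m.sum(),np.sort(P[m][:,2])[:8].round(1))
```

```text
t 11.28 p [474.6 271.8 163.1] psi -175.71 tilt [0.0014 0.0014] F [ 0.3 -0.1 -0.9] w 12.1 j [ 0.82  0.29 -0.25  0.   -1.03 -2.31]
scene 131 [148.3 148.7 149.1 196.  196.1 196.9 197.3 198.4]
side 0 []
wrist 3515 [194.6 194.6 194.7 194.8 194.9 194.9 194.9 195. ]
```

View pics/g8.png

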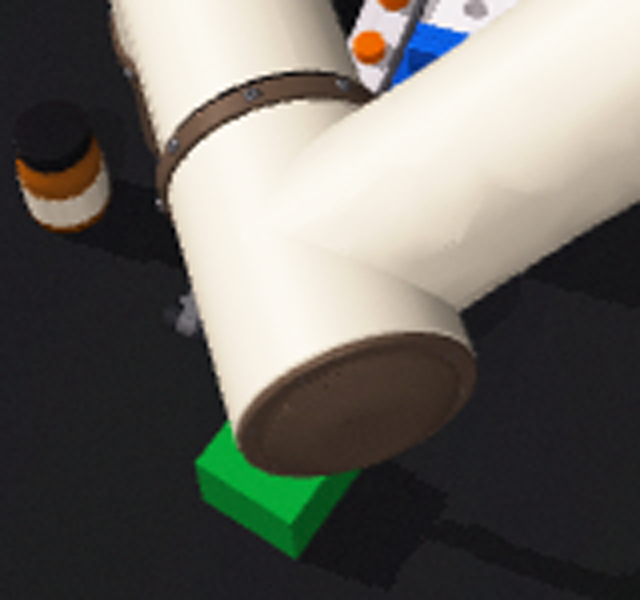

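>>> play_rows(travel=[[0,0,-0.02],[0,0,-0.03],[0,0,-0.03],[0,0,-0.03],[0,0,-0.03],[0,0,0],[0,0,0]], rotation=[[0,0,0],[0,0,0],[0,0,0],[0,0,0],[0,0,0],[0,0,0],[0,0,0]], grip=[0,0,0,0,0,0,0])

```text
clock: 12.07
position: [474.3, 271.7, 302.9]
ee_rot: [-0.037, 0.999, 0.001, 0.0]
contact_force: [-0.1, -0.1, -3.8]
gripper_width: 11.0
```

>>> play_rows(travel=[[-0.001,-0.025,0],[-0.001,-0.03,0],[-0.001,-0.034,0],[-0.001,-0.034,0],[-0.001,-0.034,0],[-0.001,-0.034,0],[-0.001,-0.034,0],[-0.001,-0.03,0],[-0.001,-0.03,0],[-0.001,-0.025,0],[-0.0015,-0.015,0],[0,0,0]], rotation=[[0,0,0],[0,0,0],[0,0,0],[0,0,0],[0,0,0],[0,0,0],[0,0,0],[0,0,0],[0,0,0],[0,0,0],[0,0,0],[0,0,0]], grip=[0,0,0,0,0,0,0,0,0,0,0,0])

```text
clock: 13.07
position: [508.8, -54.3, 299.2]
ee_rot: [-0.035, 0.999, -0.0, -0.003]
contact_force: [-0.4, 1.3, -2.7]
gripper_width: 11.2
```

Run:
```python
from gg import *
s,R=st();p=s["position"]
ims=[]
for n in ("scene","side","wrist"):
    c=cap(n);P=cloud(c);T=(P-p)@R;h=cv2.cvtColor(c["im"],cv2.COLOR_BGR2HSV).astype(int)
    near=(abs(T[...,0])<40)&(abs(T[...,1])<30)
    teal=near&(h[...,1]>90)&(h[...,0]>78)&(h[...,0]<100)&(T[...,2]>-60)&(T[...,2]<70)
    red=near&(h[...,1]>120)&((h[...,0]<8)|(h[...,0]>172))&(T[...,2]>50)&(T[...,2]<140)
    rod=near&(h[...,1]<80)&(T[...,2]>55)&(T[...,2]<152)&(np.hypot(T[...,0],T[...,1])<18)
    for nm,m in(("teal",teal),("red",red),("rod",rod)):
        if m.sum()>3:print(n,nm,m.sum(),"x",np.percentile(T[m][:,0],[3,50,97]).round(1),"y",np.percentile(T[m][:,1],[3,50,97]).round(1),"z",np.percentile(T[m][:,2],[1,99]).round(1))
    u,v=proj(c,p+np.array([0,0,-90]));a,b=int(np.clip(u-65,0,510)),int(np.clip(v-85,0,230));
    ims.append(cv2.resize(c["im"][b:b+170,a:a+130],(266,348),interpolation=cv2.INTER_CUBIC));print(n,a,b)
cv2.imwrite("pics/g9.png",np.hstack(ims))
```

```text
t 13.07 p [508.8 -54.3 299.2] psi -175.94 tilt [-0.0059 -0.0008] F [-0.4  1.3 -2.7] w 11.2 j [ 0.21  0.14 -0.1  -0.   -1.34 -1.71]
scene teal 202 x [-29.9 -25.6  20. ] y [-5.9 -0.3  4.7] z [-58.3  51.6]
scene red 58 x [-13.2  -5.1   7.5] y [-13.3  -4.3   9.9] z [ 54.8 102.6]
scene rod 46 x [-6.  -2.9  1.3] y [-5.  -1.7  3.9] z [ 76.2 147.9]
scene 235 109
side teal 577 x [-24.6  10.4  29.5] y [-4.4  6.   8.9] z [-57.   52.3]
side red 63 x [-9.5  5.3 13.4] y [-7.1  6.1 15. ] z [ 87.5 103. ]
side rod 66 x [-2.9  2.8  5.8] y [1.1 4.5 8. ] z [ 57.5 148.6]
side 254 97
wrist teal 3810 x [-24.8  11.1  28.2] y [-4.   1.3  6.7] z [-59.5  37. ]
wrist red 38 x [-4.3  1.8  6.5] y [-9.4 12.2 13.4] z [83.8 92.4]
wrist rod 27 x [-1.4  2.3  8.2] y [-10.4  -8.1  14.3] z [57.1 99.6]
wrist 253 109
```

View pics/g9.png

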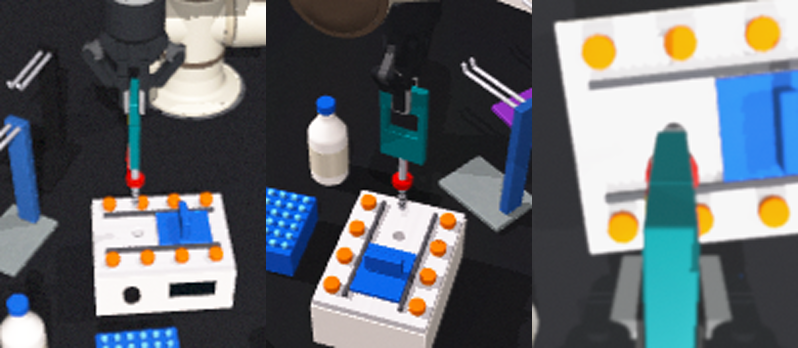

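Run:
```python
from gg import *
s,R=st();p=s["position"]
for n in ("scene","side"):
    c=cap(n);P=cloud(c);T=(P-p)@R;h=cv2.cvtColor(c["im"],cv2.COLOR_BGR2HSV).astype(int)
    u0,v0=proj(c,[509.7,-51.4,95]);g=c["im"].max(-1).astype(float)
    print(n,"expect well px",u0.round(1),v0.round(1))
    a,b=int(u0)-9,int(v0)-7;W=g[b:b+16,a:a+19];print(W.astype(int)) if n=="side" else 0
    w=np.clip(np.median(W)-15-W,0,None);yy,xx=np.mgrid[b:b+16,a:a+19];k=np.hypot(xx-u0,yy-v0)<7
    uw,vw=(w*xx*k).sum()/(w*k).sum(),(w*yy*k).sum()/(w*k).sum();print("well px",uw.round(2),vw.round(2),plane(c,uw,vw,95).round(1))
    # rod: per row centre col for rod pixels
    rod=(h[...,1]<80)&(T[...,2]>105)&(T[...,2]<146)&(np.hypot(T[...,0],T[...,1])<18)
    vs,us=np.nonzero(rod);k=np.polyfit(vs,us,1);rows=np.unique(vs);print("rows",rows.min(),rows.max(),"widths",[int((vs==r).sum()) for r in rows])
    tz=p[2]-149
    for off in(0,):
        for rr in (rows.max(),int(rows.mean())):
            print("rod u at",rr,np.polyval(k,rr).round(2), "expected axis u", [ (z,proj(c,[p[0],p[1],z]).round(1).tolist()) for z in (tz,tz+20)])
```

```text
t 13.22 p [509.2 -51.6 300.3] psi -175.73 tilt [-0.0036  0.0001] F [-0.9 -0.1 -1.6] w 10.9 j [ 0.22  0.14 -0.09 -0.   -1.34 -1.71]
scene expect well px 301.6 222.6
well px 301.97 227.33 [529.4 -48.2  95. ]
rows 201 209 widths [4, 3, 3, 4, 3, 3, 3, 3, 3]
rod u at 209 300.94 expected axis u [(np.float64(151.34319823094546), [301.6, 209.3]), (np.float64(171.34319823094546), [301.6, 204.5])]
rod u at 205 301.13 expected axis u [(np.float64(151.34319823094546), [301.6, 209.3]), (np.float64(171.34319823094546), [301.6, 204.5])]
side expect well px 318.2 211.6
[[146 191 201 246 249 248 248 248 248 248 247 249 249 247 247 248 247 247
  245]
 [181 199 246 249 248 248 248 247 248 248 248 249 248 247 247 247 247 246
  246]
 [185 201 246 249 249 248 248 249 248 248 249 249 248 247 247 248 247 246
  246]
 [193 246 249 249 249 247 247 248 248 248 249 248 247 248 248 247 246 246
  246]
 [200 246 249 249 248 248 249 248 248 248 249 248 247 248 248 247 246 246
  247]
 [246 248 249 248 248 248 248 247 247 244 248 247 247 248 248 247 246 247
  248]
 [201 247 249 248 247 248 248 234 200 182 177 205 241 
[... 423 characters left out ...]
8
  248]
 [242 245 247 248 247 248 248 249 247 247 247 247 247 247 246 247 248 248
  248]
 [236 236 235 230 241 245 248 248 247 246 247 248 246 245 246 248 249 248
  247]
 [236 236 236 237 237 236 235 231 242 244 247 246 245 246 246 248 248 248
  247]
 [234 236 236 236 236 236 236 236 236 236 235 232 240 243 247 248 247 246
  246]]
well px 318.35 211.84 [509.  -50.8  95. ]
rows 190 199 widths [4, 4, 4, 4, 4, 4, 4, 4, 2, 1]
rod u at 199 319.43 expected axis u [(np.float64(151.34319823094546), [318.7, 198.0]), (np.float64(171.34319823094546), [318.8, 192.9])]
rod u at 194 319.48 expected axis u [(np.float64(151.34319823094546), [318.7, 198.0]), (np.float64(171.34319823094546), [318.8, 192.9])]
```

>>> play_rows(travel=[[-0.0018,0.0009,0],[0,0,0.02],[0,0,0.015],[0,0,0.01],[0,0,0],[0,0,0.008],[0,0,0.008],[0,0,0.008],[0,0,0.008],[0,0,0.008],[0,0,0.005],[0,0,0]], rotation=[[0,0,0],[0,0,0],[0,0,0],[0,0,0],[0,0,0],[0,0,0],[0,0,0],[0,0,0],[0,0,0],[0,0,0],[0,0,0],[0,0,0]], grip=[0,0,0,0,0,0,0,0,0,0,0,0])

```text
clock: 14.32
position: [510.9, -50.9, 210.5]
ee_rot: [-0.037, 0.999, -0.0, -0.001]
contact_force: [-0.7, -0.7, -1.3]
gripper_width: 11.2
```

Run:
```python
from gg import *
s,R=st();print(s["wrist_torque"].round(2))
```

```text
t 14.32 p [510.9 -50.9 210.5] psi -175.74 tilt [-0.003  -0.0002] F [-0.7 -0.7 -1.3] w 11.2 j [ 0.22  0.19 -0.25 -0.   -1.13 -1.71]
[ 0.   -0.02 -0.01]
```

>>> play_rows(travel=[[0,0,0.005],[0,0,0.005],[0,0,0.005],[0,0,0.005],[0,0,0.002],[0,0,0],[0,0,0]], rotation=[[0,0,0],[0,0,0],[0,0,0],[0,0,0],[0,0,0],[0,0,0],[0,0,0]], grip=[0,0,0,0,0,0,0])

```text
clock: 14.9
position: [511.5, -50.8, 189.8]
ee_rot: [-0.037, 0.999, 0.0, -0.0]
contact_force: [0.3, -0.8, -2.6]
gripper_width: 11.7
```

>>> play_rows(travel=[[0,0,0.0015],[0,0,0.0015],[0,0,0]], rotation=[[0,0,0],[0,0,0],[0,0,0]], grip=[0,0,0])

```text
clock: 15.15
position: [511.7, -50.8, 187.1]
ee_rot: [-0.037, 0.999, -0.0, -0.0]
contact_force: [-0.1, 0.8, -1.1]
gripper_width: 11.1
```

>>> play_rows(travel=[[0,0,0.0015],[0,0,0.0015],[0,0,0]], rotation=[[0,0,0],[0,0,0],[0,0,0]], grip=[0,0,0])

```text
clock: 15.4
position: [511.7, -50.8, 183.9]
ee_rot: [-0.037, 0.999, -0.0, -0.0]
contact_force: [-0.6, 0.8, -1.0]
gripper_width: 11.2
```

>>> play_rows(travel=[[0,0,0.0015],[0,0,0.0015],[0,0,0]], rotation=[[0,0,0],[0,0,0],[0,0,0]], grip=[0,0,0])

```text
clock: 15.65
position: [511.7, -50.8, 180.8]
ee_rot: [-0.037, 0.999, 0.0, -0.0]
contact_force: [-0.2, 0.7, -1.5]
gripper_width: 11.5
```

>>> play_rows(travel=[[0,0,0.0015],[0,0,0.0015],[0,0,0]], rotation=[[0,0,0],[0,0,0],[0,0,0]], grip=[0,0,0])

```text
clock: 15.9
position: [511.7, -50.8, 177.7]
ee_rot: [-0.037, 0.999, 0.0, -0.0]
contact_force: [-0.5, 1.4, -0.8]
gripper_width: 11.1
```

```bash
cat > m.py <<'E'
from gg import *
def meas(names=("scene","side")):
    s,R=st();p=s["position"]
    for n in names:
        c=cap(n);P=cloud(c);T=(P-p)@R;h=cv2.cvtColor(c["im"],cv2.COLOR_BGR2HSV).astype(int)
        near=(abs(T[...,0])<40)&(abs(T[...,1])<30)
        teal=near&(h[...,1]>90)&(h[...,0]>78)&(h[...,0]<100)&(T[...,2]>-60)&(T[...,2]<80)
        red=(np.hypot(T[...,0],T[...,1])<20)&(h[...,1]>120)&(h[...,2]>100)&((h[...,0]<8)|(h[...,0]>172))&(T[...,2]>30)&(T[...,2]<140)
        for nm,m in(("teal",teal),("red",red)):
            if m.sum()>3:print(n,nm,m.sum(),"x",np.percentile(T[m][:,0],[3,50,97]).round(1),"y",np.percentile(T[m][:,1],[3,50,97]).round(1),"worldz",np.percentile(P[m][:,2],[1,50,99]).round(1),"tool z",np.percentile(T[m][:,2],[1,50,99]).round(1))
    return c,P,h
E
python3 -c "
from m import *
meas()"
```

```text
t 15.9 p [511.7 -50.8 177.7] psi -175.72 tilt [-0.0003  0.    ] F [-0.5  1.4 -0.8] w 11.1 j [ 0.22  0.22 -0.3  -0.   -1.05 -1.71]
scene teal 163 x [-29.9 -25.9  22.6] y [-6.6 -1.   4.6] worldz [130.9 206.6 236.7] tool z [-59.  -28.9  46.8]
scene red 26 x [-13.5  -7.4  11.5] y [-11.3   4.1  10. ] worldz [ 98.9 104.2 128.8] tool z [49.  73.5 78.8]
side teal 447 x [-23.8  11.4  29.8] y [-5.3  4.5  7.8] worldz [126.3 164.8 235.4] tool z [-57.6  12.9  51.5]
side red 52 x [-9.1  4.7 13.6] y [-6.7  5.7 12.6] worldz [ 93.9 104.2 108.2] tool z [69.5 73.6 83.9]
```

>>> play_rows(travel=[[0,0,0.001],[0,0,0.001],[0,0,0]], rotation=[[0,0,0],[0,0,0],[0,0,0]], grip=[0,0,0])

```text
clock: 16.25
position: [511.8, -50.8, 176.0]
ee_rot: [-0.037, 0.999, 0.0, -0.0]
contact_force: [-0.8, 0.6, 0.0]
gripper_width: 11.4
```

>>> play_rows(travel=[[0,0,0.001],[0,0,0.001],[0,0,0]], rotation=[[0,0,0],[0,0,0],[0,0,0]], grip=[0,0,0])

```text
clock: 16.5
position: [511.8, -50.8, 174.0]
ee_rot: [-0.037, 0.999, 0.0, -0.0]
contact_force: [-0.8, 0.9, 0.3]
gripper_width: 11.0
```

>>> play_rows(travel=[[0,0,0.001],[0,0,0.001],[0,0,0]], rotation=[[0,0,0],[0,0,0],[0,0,0]], grip=[0,0,0])

```text
clock: 16.75
position: [512.2, -50.9, 173.2]
ee_rot: [-0.038, 0.999, -0.0, 0.0]
contact_force: [-1.8, 0.9, 4.4]
gripper_width: 11.3
```

```bash
python3 -c "
from m import *
meas()"
```

```text
t 16.75 p [512.2 -50.9 173.2] psi -175.69 tilt [ 0.001  -0.0005] F [-1.8  0.9  4.4] w 11.3 j [ 0.22  0.22 -0.31  0.   -1.04 -1.71]
scene teal 161 x [-29.1 -25.4  25.5] y [-6.5 -0.9  4.8] worldz [124.8 203.4 231.6] tool z [-58.4 -30.2  48.4]
scene red 17 x [-11.7  -4.8   5.3] y [-11.3   6.9  10.2] worldz [ 97.7 106.3 131.2] tool z [42.  66.9 75.5]
side teal 461 x [-25.2  11.2  29.8] y [-4.7  4.7  7.7] worldz [119.  159.8 231.3] tool z [-58.1  13.4  54.2]
side red 47 x [-7.6  5.5 14.6] y [-3.6  7.  12.5] worldz [ 96.7 105.3 108.9] tool z [64.2 67.8 76.4]
```

>>> play_rows(travel=[[0,0,0.001],[0,0,0],[0,0,0],[0,0,0]], rotation=[[0,0,0],[0,0,0],[0,0,0],[0,0,0]], grip=[0,0,0,0])

```text
clock: 17.18
position: [512.8, -51.0, 173.1]
ee_rot: [-0.038, 0.999, -0.0, 0.001]
contact_force: [-1.6, 1.1, 8.1]
gripper_width: 11.3
```

Bottomed: z stayed at 173.1 and the force rose to 8 N. Now I lift out and measure the hook.

>>> play_rows(travel=[[0,0,-0.005],[0,0,-0.015],[0,0,-0.015],[0,0,-0.015],[0,0,-0.015],[0,0,-0.015],[0,0,-0.015],[0,0,-0.015],[0,0,-0.015],[0,0,-0.01],[0,0,0],[0,0,0]], rotation=[[0,0,0],[0,0,0],[0,0,0],[0,0,0],[0,0,0],[0,0,0],[0,0,0],[0,0,0],[0,0,0],[0,0,0],[0,0,0],[0,0,0]], grip=[0,0,0,0,0,0,0,0,0,0,0,0])

```text
clock: 18.18
position: [511.8, -50.6, 305.7]
ee_rot: [-0.037, 0.999, 0.0, 0.0]
contact_force: [-0.7, -0.4, -1.5]
gripper_width: 11.4
```

```bash
cat > hk.py <<'E'
from h import *
def hook(n):
    c=cap(n);P=cloud(c);h=cv2.cvtColor(c["im"],cv2.COLOR_BGR2HSV).astype(int)
    D=P[...,:2]-[452,-255]
    def rep(nm,m):
        if m.sum()>8:
            s=P[m][:,:2].astype(np.float32);l=cv2.fitLine(s,cv2.DIST_HUBER,0,.01,.01).ravel();r=cv2.minAreaRect(s)
            print(n,nm,m.sum(),"mean",s.mean(0).round(1),"ang",np.degrees(np.arctan(l[1]/l[0])).round(1),"rect",np.round(r[0],1),np.round(r[1],1),round(r[2],1),"z",np.median(P[m][:,2]).round(1))
    near=np.hypot(D[...,0],D[...,1])<110
    rep("prong",near&(h[...,1]<90)&(h[...,2]>90)&(P[...,2]>205)&(P[...,2]<232)&(np.hypot(D[...,0],D[...,1])<90))
    rep("posttop",near&(h[...,1]>110)&(h[...,0]>100)&(h[...,0]<125)&(P[...,2]>214)&(P[...,2]<225))
    rep("base",near&(h[...,1]<90)&(h[...,2]>60)&(P[...,2]>7)&(P[...,2]<17))
    return c
E
python3 -c "
from hk import *
from m import *
for n in('wrist','scene','side'): c=hook(n)
meas()
c=cap('wrist');cv2.imwrite('pics/w10.png',c['im'])"
```

```text
wrist prong 2449 mean [ 476.  -263.5] ang -20.5 rect [ 475.9 -264.2] [ 23.4 109.5] 68.8 z 216.4
wrist posttop 968 mean [ 418.  -240.1] ang 69.0 rect [ 417.9 -241.9] [35.1 16.1] 68.9 z 220.9
wrist base 4359 mean [ 466.7 -257.3] ang -42.6 rect [ 462.8 -259.4] [ 90.6 130.1] 68.9 z 14.1
scene prong 150 mean [ 478.6 -266. ] ang -21.6 rect [ 474.9 -265.5] [ 28.  113.1] 71.5 z 214.9
scene posttop 48 mean [ 419.2 -241.7] ang 68.2 rect [ 417.8 -242.1] [35.9 19.2] 68.2 z 219.1
scene base 747 mean [ 471.1 -260.8] ang -40.5 rect [ 463.7 -259.4] [ 93.1 131.9] 68.0 z 12.3
side prong 160 mean [ 477.4 -264.6] ang -27.6 rect [ 475.5 -264.6] [ 26.4 107.8] 68.6 z 215.3
side posttop 57 mean [ 415.3 -239.3] ang 68.4 rect [ 415.3 -240.7] [34.8 15.3] 67.0 z 219.3
side base 723 mean [ 466.4 -253.8] ang -40.0 rect [ 461.5 -258.3] [ 91.5 133.9] 68.9 z 12.7
t 18.33 p [511.2 -50.8 304.7] psi -175.72 tilt [-0.0026 -0.0001] F [-0.2 -0.3 -2. ] w 11.1 j [ 0.22  0.14 -0.08 -0.   -1.35 -1.71]
scene teal 196 x [-29.2 -26.   24. ] y [-6.1 -0.8  4.4] worldz [255.4 332.5 362.6] tool z [-57.8 -27.9  49.2]
scene red 44 x [-12.4  -5.1   5. ] y [-12.5  -3.1   9.4] worldz [226.9 235.3 272.4] tool z [32.3 69.3 77.8]
side teal 579 x [-24.5  10.7  29.9] y [-4.9  4.7  7.5] worldz [252.7 291.7 362.2] tool z [-57.5  12.9  51.9]
side red 57 x [-8.2  5.2 14.1] y [-4.6  6.6 13.3] worldz [227.8 237.  240.3] tool z [64.3 67.7 76.9]
```

View pics/w10.png

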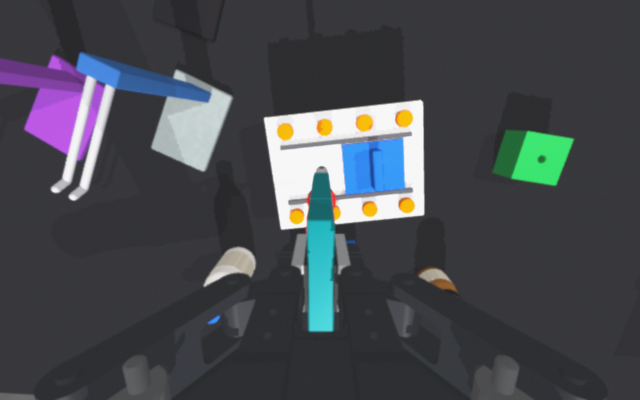

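Hook: prongs run at −21.1° and the seat is at about (490.2, −269.8); all three cameras agree within about 2 mm. The collar now sits higher on the rod. Rotating the gauge and going to a standoff outside the prongs.

>>> play_rows(travel=[[0,0,0],[0,0,0],[0,0,0],[0,0,0],[0,0,0],[0,0,0],[0,0,0],[0,0,0],[0,0,0],[0,0,0],[0,0,0]], rotation=[[0,0,-0.1128],[0,0,-0.1128],[0,0,-0.1128],[0,0,-0.1128],[0,0,-0.1128],[0,0,-0.1128],[0,0,-0.1128],[0,0,-0.1128],[0,0,-0.1128],[0,0,-0.1128],[0,0,0]], grip=[0,0,0,0,0,0,0,0,0,0,0])

```text
clock: 19.4
position: [511.7, -50.8, 305.7]
ee_rot: [-0.567, 0.824, 0.0, -0.0]
contact_force: [-0.2, -0.6, -2.6]
gripper_width: 11.3
```

>>> play_rows(travel=[[0.016,-0.01,0],[0.026,-0.017,0],[0.026,-0.017,0],[0.026,-0.017,0],[0.026,-0.017,0],[0.026,-0.017,0],[0.026,-0.017,0],[0.022,-0.013,0],[0.016,-0.01,0],[0,0,0],[0,0,0]], rotation=[[0,0,0],[0,0,0],[0,0,0],[0,0,0],[0,0,0],[0,0,0],[0,0,0],[0,0,0],[0,0,0],[0,0,0],[0,0,0]], grip=[0,0,0,0,0,0,0,0,0,0,0])

```text
clock: 20.32
position: [562.0, -296.1, 304.8]
ee_rot: [-0.564, 0.826, 0.001, -0.001]
contact_force: [-0.2, 0.0, -2.5]
gripper_width: 11.2
```

```bash
python3 -c "
from m import *
import pickle
C=pickle.load(open('c0.pkl','rb'));P=cloud(C['scene']);h=cv2.cvtColor(C['scene']['im'],cv2.COLOR_BGR2HSV)
for u,v in((155,183),(153,181),(183,165)):print('purple',plane(C['scene'],u,v,215).round(0))
meas();go([560.9,-294.9,210])"
```

```text
purple [ 511. -480.  215.]
purple [ 503. -489.  215.]
purple [ 420. -427.  215.]
t 20.32 p [ 562.  -296.1  304.8] psi -111.33 tilt [-0.0019  0.0008] F [-0.2  0.  -2.5] w 11.2 j [-0.23  0.36  0.21 -0.   -1.43 -0.14]
scene teal 264 x [-27.5 -20.7  26.7] y [-7.2 -1.7  6.2] worldz [254.6 312.2 362.6] tool z [-57.8  -7.4  50.2]
scene red 57 x [-10.4  -1.3   6.5] y [-12.7  -8.2   4.1] worldz [227.6 237.1 272.6] tool z [32.2 67.8 77.2]
side teal 453 x [-28.6 -11.6  26.4] y [-3.3  6.3  9.8] worldz [252.7 293.9 362.8] tool z [-58.   11.   52.2]
side red 40 x [-12.2  -5.1   8.1] y [-4.6  7.9 14.9] worldz [228.8 236.3 240.8] tool z [64.1 68.5 76.1]
t 20.42 p [ 562.1 -294.8  305.8] psi -111.15 tilt [-0.0007  0.0004] F [ 0.6  0.4 -1.1] w 11.0 j [-0.23  0.36  0.21 -0.   -1.43 -0.14]
tool delta mm [ 0.5  1.  95.8]
```

Descend to threading height, then check against the prongs.

>>> play_rows(travel=[[0,0.001,0.02],[0,0,0.025],[0,0,0.025],[0,0,0.02],[0,0,0.005],[0,0,0],[0,0,0]], rotation=[[0,0,0],[0,0,0],[0,0,0],[0,0,0],[0,0,0],[0,0,0],[0,0,0]], grip=[0,0,0,0,0,0,0])

```text
clock: 21.0
position: [562.1, -294.7, 212.6]
ee_rot: [-0.566, 0.824, -0.001, 0.0]
contact_force: [0.2, -0.8, -1.0]
gripper_width: 11.2
```

```bash
python3 -c "
from m import *
from hk import *
meas();hook('scene');hook('side')
a=cap('scene')['im'][130:250,190:310];b=cap('side')['im'][90:210,310:430]
cv2.imwrite('pics/h11.png',np.hstack([cv2.resize(x,(400,400),interpolation=cv2.INTER_CUBIC) for x in(a,b)]))"
```

```text
t 21.0 p [ 562.1 -294.7  212.6] psi -111.03 tilt [ 0.0018 -0.0013] F [ 0.2 -0.8 -1. ] w 11.2 j [-0.23  0.4   0.04  0.   -1.22 -0.14]
scene teal 228 x [-27.  -20.5  27.6] y [-8.8 -1.7  6.5] worldz [164.5 220.6 270.9] tool z [-58.3  -8.   48.1]
scene red 49 x [-10.5  -0.3   9.5] y [-11.6  -8.1   3.7] worldz [135.7 144.5 180.4] tool z [32.2 68.1 76.9]
side teal 374 x [-27.7 -11.8  27.7] y [-4.3  5.9  8.9] worldz [160.8 200.5 270.3] tool z [-57.7  12.1  51.8]
side red 38 x [-11.5  -3.4  10.7] y [-4.2  6.5 14.5] worldz [136.2 145.3 148.7] tool z [63.8 67.3 76.4]
scene prong 138 mean [ 475.1 -264. ] ang -14.1 rect [ 474.8 -264.4] [ 26.2 110.3] 70.8 z 214.6
scene posttop 48 mean [ 419.7 -241.7] ang 69.5 rect [ 418.6 -242.4] [33.9 16.9] 68.4 z 219.5
scene base 726 mean [ 470.4 -260. ] ang -37.6 rect [ 462.5 -259.3] [ 90.7 133.1] 68.4 z 12.4
side prong 162 mean [ 476.1 -263.7] ang -28.2 rect [ 473.1 -261.8] [ 27.4 107.9] 69.1 z 215.1
side posttop 56 mean [ 415.4 -239.5] ang 72.9 rect [ 415.7 -239.7] [38.2 15.9] 66.2 z 219.1
side base 712 mean [ 466.5 -254.4] ang -40.1 rect [ 460.4 -259.4] [ 93.6 135.8] 68.5 z 12.5
```

View pics/h11.png

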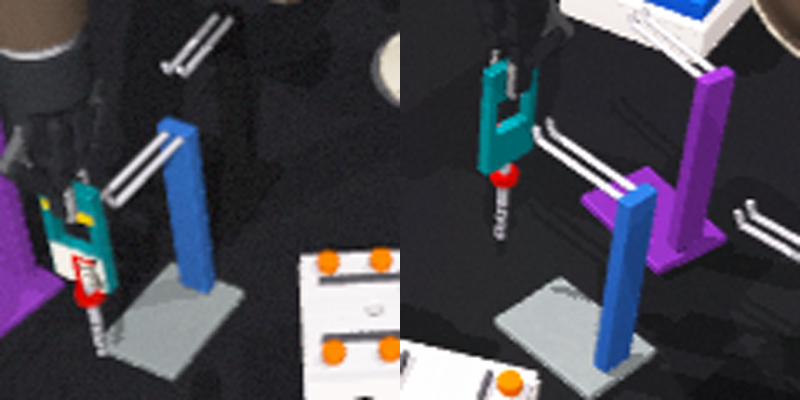

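The white graduated face points away from the post and the window lines up with the prongs. Threading.

>>> play_rows(travel=[[0,0,0.002],[0,0.01,0],[0,0.012,0],[0,0.012,0],[0,0.012,0],[0,0.012,0],[0,0.012,0],[0,0.008,0],[0,0.006,0],[0,0,0],[0,0,0]], rotation=[[0,0,0],[0,0,0],[0,0,0],[0,0,0],[0,0,0],[0,0,0],[0,0,0],[0,0,0],[0,0,0],[0,0,0],[0,0,0]], grip=[0,0,0,0,0,0,0,0,0,0,0])

```text
clock: 22.22
position: [483.2, -264.9, 209.4]
ee_rot: [-0.566, 0.825, -0.0, 0.0]
contact_force: [-1.0, -0.5, -1.9]
gripper_width: 11.2
```

>>> play_rows(travel=[[0,0,0.005],[0,0,0.005],[0,0,0.003],[0,0,0],[0,0,0]], rotation=[[0,0,0],[0,0,0],[0,0,0],[0,0,0],[0,0,0]], grip=[0,0,0,0,0])

```text
clock: 22.63
position: [482.9, -264.8, 195.5]
ee_rot: [-0.566, 0.825, 0.0, -0.0]
contact_force: [-0.8, -0.2, -2.4]
gripper_width: 10.9
```

```bash
python3 -c "
from m import *
meas()"
```

```text
t 22.63 p [ 482.9 -264.8  195.5] psi -111.08 tilt [-0.0012  0.0001] F [-0.8 -0.2 -2.4] w 10.9 j [-0.21  0.27 -0.19  0.   -1.11 -0.16]
scene teal 174 x [-27.6 -22.1  25.5] y [-7.8 -2.3  6.2] worldz [143.3 210.  253.5] tool z [-58.  -14.5  52.2]
scene red 45 x [-10.1  -0.8  10.4] y [-12.6  -8.6   4. ] worldz [116.8 127.9 163.1] tool z [32.4 67.6 78.6]
side teal 346 x [-27.6 -14.8  26.3] y [-4.8  5.9  9.3] worldz [143.6 183.8 254.1] tool z [-58.7  11.7  51.9]
side red 39 x [-11.8  -3.2  13.5] y [-4.4  7.8 13.9] worldz [118.  127.4 131.3] tool z [64.2 68.1 77.5]
```

>>> play_rows(travel=[[0,0,0.0015],[0,0,0.001],[0,0,0]], rotation=[[0,0,0],[0,0,0],[0,0,0]], grip=[0,0,0])

```text
clock: 22.98
position: [482.8, -264.7, 193.4]
ee_rot: [-0.566, 0.825, 0.0, -0.0]
contact_force: [-0.0, -0.7, -1.9]
gripper_width: 11.1
```

>>> play_rows(travel=[[0,0,0.001],[0,0,0],[0,0,0]], rotation=[[0,0,0],[0,0,0],[0,0,0]], grip=[0,0,0])

```text
clock: 23.23
position: [482.9, -264.8, 193.2]
ee_rot: [-0.566, 0.825, -0.0, 0.0]
contact_force: [-0.9, 0.6, 1.8]
gripper_width: 11.2
```

>>> play_rows(travel=[[0,0,0.001],[0,0,0],[0,0,0]], rotation=[[0,0,0],[0,0,0],[0,0,0]], grip=[0,0,0])

```text
clock: 23.48
position: [483.0, -264.8, 193.1]
ee_rot: [-0.566, 0.824, -0.001, 0.0]
contact_force: [-2.6, 2.9, 5.5]
gripper_width: 11.3
```

>>> play_rows(travel=[[0,0,-0.001],[0,0,0],[0,0,0],[0,0,0],[0,0,0],[0,0,0]], rotation=[[0,0,0],[0,0,0],[0,0,0],[0,0,0],[0,0,0],[0,0,0]], grip=[0,0.3,0.3,0.3,0.3,0.3])

```text
clock: 23.98
position: [483.0, -264.8, 192.4]
ee_rot: [-0.566, 0.825, 0.0, -0.0]
contact_force: [0.0, 0.1, -0.1]
gripper_width: 25.8
```

```bash
python3 -c "
from m import *
meas()"
```

```text
t 23.98 p [ 483.  -264.8  192.4] psi -111.09 tilt [-0.0001 -0.    ] F [ 0.   0.1 -0.1] w 25.8 j [-0.21  0.27 -0.2   0.   -1.11 -0.16]
scene teal 189 x [-27.7 -20.5  24.9] y [-19.   -2.1  10.8] worldz [146.2 213.7 250.8] tool z [-58.4 -21.2  46.2]
scene red 47 x [-10.5  -1.7   9.9] y [-13.2  -8.8   2.2] worldz [115.6 126.1 161.6] tool z [30.8 66.3 76.8]
side teal 354 x [-27.9 -13.6  23.6] y [-4.7  5.7  9. ] worldz [141.  180.4 251.3] tool z [-58.9  12.   51.5]
side red 38 x [-10.8  -3.3  11.9] y [-1.8  7.1 12.3] worldz [115.5 124.  129.8] tool z [62.7 68.4 76.9]
```

>>> play_rows(travel=[[0,0,-0.01],[0,0,-0.02],[0,0,-0.025],[0,0,-0.025],[0,0,-0.028],[0,0,0],[0,0,0],[0,0,0],[0,0,0],[0,0,0],[0,0,0],[0,0,0]], rotation=[[0,0,0],[0,0,0],[0,0,0],[0,0,0],[0,0,0],[0,0,0],[0,0,-0.1103],[0,0,-0.1103],[0,0,-0.1103],[0,0,-0.1103],[0,0,-0.1103],[0,0,0]], grip=[0.3,0.3,0.3,0.3,0.3,0.3,0,0,0,0,0,0])

```text
clock: 25.08
position: [483.0, -264.8, 301.3]
ee_rot: [0.77, -0.639, 0.0, -0.0]
contact_force: [-0.2, 0.1, 0.7]
gripper_width: 0.4
```

>>> play_rows(travel=[[-0.025,-0.005,0],[-0.032,-0.007,0],[-0.032,-0.007,0],[-0.032,-0.007,0],[-0.032,-0.007,0],[-0.032,-0.007,0],[-0.032,-0.007,0],[-0.032,-0.006,0],[-0.032,-0.006,0],[-0.024,-0.004,0],[-0.01,-0.002,0],[0,0,0]], rotation=[[0,0,0],[0,0,0],[0,0,0],[0,0,0],[0,0,0],[0,0,0],[0,0,0],[0,0,0],[0,0,0],[0,0,0],[0,0,0],[0,0,0]], grip=[0,0,0,0,0,0,0,0,0,0,0,0])

```text
clock: 26.08
position: [489.5, 58.6, 300.9]
ee_rot: [0.769, -0.639, 0.0, -0.0]
contact_force: [0.0, 0.1, 0.9]
gripper_width: 0.4
```

```bash
python3 -c "
from tab import *
go([489.6,56.7,82])
tab('scene');c=tab('side')
cs=cap('scene')
for c in(c,cs):
    P=cloud(c);h=cv2.cvtColor(c['im'],cv2.COLOR_BGR2HSV).astype(int);D=P[...,:2]-[483,-266]
    m=(np.hypot(D[...,0],D[...,1])<40)&(h[...,1]>90)&(h[...,0]>78)&(h[...,0]<100)&(P[...,2]>235);q=P[m];print(m.sum(),np.median(q,0).round(1),cv2.minAreaRect(q[:,:2].astype(np.float32)),np.percentile(q[:,2],98))
"
```

```text
t 26.08 p [489.5  58.6 300.9] psi -79.43 tilt [0.0006 0.0002] F [0.  0.1 0.9] w 0.4 j [ 0.45  0.1  -0.14  0.   -1.33 -0.26]
tool delta mm [  1.9   0.3 218.9]
scene plate 350 bx [-33.6  33.3] by [-3.5 72.3]
scene tab 51 bx [-20.6  25.5] by [28.  39.6]
side plate 452 bx [-34.4  31.8] by [-3.9 75.1]
side tab 93 bx [-25.1  21.9] by [29.7 42. ]
13 [ 485.1 -240.7  238.4] ((484.2424011230469, -243.85662841796875), (20.407367706298828, 9.629213333129883), 41.251792907714844) 242.0648936209942
116 [ 486.1 -264.3  246.2] ((483.2461853027344, -266.2680358886719), (55.54604721069336, 15.316822052001953), 71.07889556884766) 251.09512498267856
```

>>> play_rows(travel=[[0,0,0.03],[0,0,0.035],[0,0,0.035],[0,0,0.035],[0,0,0.035],[0,0,0.03],[0,0,0.018],[0,0,0],[0,0,0],[0.01,0,0],[0.01,0,0],[0.01,0,0]], rotation=[[0,0,0],[0,0,0],[0,0,0],[0,0,0],[0,0,0],[0,0,0],[0,0,0],[0,0,0],[0,0,0],[0,0,0],[0,0,0],[0,0,0]], grip=[0,0,0,0,0,0,0,0,0,0,0,0])

```text
clock: 27.23
position: [496.1, 26.8, 84.3]
ee_rot: [0.769, -0.639, 0.001, -0.002]
contact_force: [-0.7, 2.2, 2.3]
gripper_width: 0.1
```

>>> play_rows(travel=[[0.008,0,0],[0.008,0,0],[0.008,0,0],[0.008,0,0],[0.008,0,0],[0.008,0,0],[0.006,0,0],[0.004,0,0],[0.002,0,0],[0,0,0],[0,0,0]], rotation=[[0,0,0],[0,0,0],[0,0,0],[0,0,0],[0,0,0],[0,0,0],[0,0,0],[0,0,0],[0,0,0],[0,0,0],[0,0,0]], grip=[0,0,0,0,0,0,0,0,0,0,0])

```text
clock: 28.15
position: [504.9, -32.1, 82.2]
ee_rot: [0.769, -0.639, -0.001, 0.001]
contact_force: [-0.1, -0.1, 0.1]
gripper_width: 0.1
```

Run:
```python
from tab import *
s,R=st();tab("wrist");tab("side");tab("scene")
d=s["position"][:2]-[503.3,-17];print("tcp block",d@[.983,.182],d@[-.182,.983])
```

```text
t 28.15 p [504.9 -32.1  82.2] psi -79.5 tilt [-0.0019 -0.0007] F [-0.1 -0.1  0.1] w 0.1 j [ 0.26  0.32 -0.45  0.   -0.81 -0.07]
wrist plate 10397 bx [-32.2  32.5] by [-72.6   1.8]
wrist tab 3258 bx [-23.4  23.5] by [-39.6 -28.2]
side plate 265 bx [-34.9  30.6] by [-54.1   8.1]
scene plate 294 bx [-33.   33.6] by [-71.3   4.7]
scene tab 52 bx [-21.5  25.3] by [-40.  -28.4]
tcp block -1.1411112650154587 -15.147043467530011
```

>>> play_rows(travel=[[0.001,0,0],[0,0,0],[-0.006,0,0],[0,0,-0.02],[0,0,-0.03],[0,0,-0.035],[0,0,-0.035],[0,0,-0.035],[0,0,-0.035],[-0.03,0,-0.02],[-0.03,0,0],[0,0,0]], rotation=[[0,0,0],[0,0,0],[0,0,0],[0,0,0],[0,0,0],[0,0,0],[0,0,0],[0,0,0],[0,0,0],[0,0,0],[0,0,0],[0,0,0]], grip=[0,0,0,0,0,0,0,0,0,0,0,0])

```text
clock: 29.3
position: [493.9, 35.7, 294.5]
ee_rot: [0.77, -0.638, 0.001, -0.002]
contact_force: [-0.1, 0.5, -0.2]
gripper_width: -0.2
```

```bash
python3 -c "
from tab import *
st();cs=tab('scene');c=tab('side')
for c in(c,cs):
    P=cloud(c);h=cv2.cvtColor(c['im'],cv2.COLOR_BGR2HSV).astype(int);D=P[...,:2]-[483,-266];r=np.hypot(D[...,0],D[...,1])
    m=(r<45)&(h[...,1]>90)&(h[...,0]>78)&(h[...,0]<100)&(P[...,2]>130);q=P[m];t=q[q[:,2]>245]
    print('teal',m.sum(),'z',np.percentile(q[:,2],[1,99]).round(1),cv2.minAreaRect(t[:,:2].astype(np.float32)) if len(t)>3 else 0)
    m=(r<22)&(h[...,1]>120)&(h[...,2]>100)&((h[...,0]<8)|(h[...,0]>172))&(P[...,2]>90)&(P[...,2]<150);print('red z',np.percentile(P[m][:,2],[2,50,98]).round(1))
    m=(r<22)&(h[...,1]<80)&(P[...,2]>25)&(P[...,2]<115);print('rod z',np.percentile(P[m][:,2],[2,50,98]).round(1)) if m.sum() else 0
a=cs['im'][130:320,190:400];b=c if False else cap('side')['im'][90:280,200:410]
cv2.imwrite('pics/f12.png',np.hstack([cv2.resize(x,(400,362),interpolation=cv2.INTER_CUBIC) for x in(a,b)]))"
```

```text
t 29.3 p [493.9  35.7 294.5] psi -79.3 tilt [0.0041 0.0027] F [-0.1  0.5 -0.2] w -0.2 j [ 0.4   0.1  -0.15 -0.   -1.32 -0.21]
scene plate 357 bx [-32.7  33. ] by [-71.    3.8]
scene tab 54 bx [-22.6  25.2] by [-40.3 -28.8]
side plate 395 bx [-34.8  31.9] by [-72.2   7.1]
side tab 83 bx [-25.2  22. ] by [-38.8 -25.3]
teal 414 z [140.  251.8] ((482.3707275390625, -254.2976837158203), (39.676475524902344, 11.725095748901367), 62.09328842163086)
red z [117.8 124.8 129.5]
rod z [ 48.   77.6 108.6]
teal 250 z [147.2 251.7] ((482.9883728027344, -266.3465881347656), (55.38632583618164, 14.869546890258789), 70.37086486816406)
red z [117.  125.  145.6]
rod z [ 49.5  78.4 108.8]
```

View pics/f12.png

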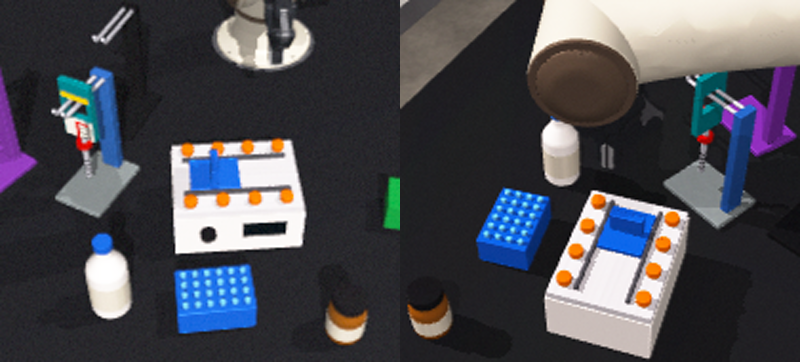

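The gauge hangs on both prongs with its scale and yellow stripe outward. The cover is shut and the collar hasn't moved since the reading. Handing in.

```bash
python3 -c "
from h import *
print(workorder.job_done())"
```

```text
the job is handed in; nothing more can be done
None
```

I slid the cover open, took the depth reading, hung the gauge on the blue hook and slid the cover shut again. The job was handed in at about 29 s of the 72 s allowed, and it reports no verdict.

**Reading:** the rod bottomed in the well. The height stopped changing while the upward force rose to about 8 N, which puts the depth at roughly 71 mm. The collar's position relative to the gripper was the same at the bottom of the well and just after I let go of the gauge on the hook. I did not read the depth off the scale itself.

**Last checks:**
- **Gauge:** it hangs on the prongs about 8 mm toward the post from the seat point. It sits at the right height with the scale outward, about 1° off the hook's direction.
- **Cover:** it is within about 1–2 mm of shut.
- **Robot and bystanders:** the arm is clear of everything. The bottle, tip box and jar look unmoved; I did not measure them again.

**What disagreed:**
- **Fingertip position:** the real fingertips end about 30 mm behind the reported TCP. Because of this, my first push passed over the tab without touching it. I measured the offset with all three cameras and allowed for it from then on.
- **Collar friction:** the 3 N of collar friction showed only faintly in the noisy force reading, so I judged the bottom by the hard stop instead.

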